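Pack the bedside medicine case from the turntable and latch it

ROBOT

A 6-joint arm with a two-finger parallel gripper is mounted at the origin on the work surface. World frame = base frame: x ahead of the robot, y to its left, z up, the work surface at z = 0. Lengths are in m, angles in rad, forces in N, time in s.
With the tool pointing down it reaches from about 0.25 to 0.725 m from the base axis. Payload 4 kg.
Tool frame: the origin (TCP) lies midway between the tips of the shut fingers; the grasp point (between the pads) lies robot.tcp_to_grasp behind it (robot.tcp_to_grasp is the distance from the TCP to the grasp point, in m); z points along the fingers, y is the direction in which the jaws open and shut (so a half turn about z gives the same grasp; the last joint's range is limited). The gripper opens to 85 mm and grips with 20 to 120 N. Pads are 22 mm wide; open, the fingers measure 114 mm over their backs; the gripper's body (76 mm by 85 mm) begins 54 mm behind the grasp point. The pads swing forward as they close: fully open they stand 13 mm farther back than shut.
Start: joints at [-1.208, 0.241, 0.005, 1.335, 0, 1.571], TCP at [0.177, -0.467, 0.231] pointing down, gripper open.
Joint ranges: [-2.72, 2.72], [-1.05, 1.87], [-1.09, 1.28], [-1.99, 2.15], [-1.42, 1.44], [-3.14, 3.14]. Speed limits (rad/s): [2.79, 2.79, 3.14, 3.14, 3.14, 3.14].

INTERFACE

Orientations are given as a unit quaternion [x, y, z, w].
In Python, from bench import robot, viewer, workorder gives the robot as it stands.
- The arm moves only by the tool arm_command, never from a script. Its arguments are lists of equal length, an entry for each row: "rot": the turn, a rotation vector about the tool's x, y, z in units of 8 degrees (1.0 is 8 degrees), a list of three; "dp": the shift along the tool's x, y, z in units of 50 mm (1.0 is 50 mm), a list of three; "hand": the opening, from -1 (shut) to 1 (fully open). In form: {"rot": [[ax, ay, az], ...], "dp": [[tx, ty, tz], ...], "hand": [hand, ...]}. A call has 1 to 20 rows; each row is the pose to reach, as a shift and turn from the pose commanded when the call began, along the tool's axes at that moment; what a row does not reach only later rows make up. A row lasts 1/8 s, in which the tool goes at most 62.5 mm and 10.7 degrees, less where a joint would pass 70% of its speed; a pose out of reach is approached as far as the arm can. A call with a gripper value outside its range is refused whole. The fingers move at their own pace and stop on an object; "newtons" is the grip in N (left out, the last holds). Time passes only in rows, so rows that repeat a pose let the fingers close. It gives the time, the measured TCP pose, the force and the opening at its end, in the units of the state.
- robot.state(): the state, without advancing time (a new reading comes with each control period).
- viewer.snapshot(name): name is "scene" or "side" or "wrist"; returns (picture, depth): 400x640x3 uint8, blue, green, red; 400x640 float32, m along the optical axis (not along the pixel's ray), 0 where there is no reading.
- viewer.camera_params(name): a dict with "fx", "fy", "cx", "cy" (pixels), "eye" and "attitude" of the camera in the world. Camera axes: x right, y up, looking along -z (the intrinsics and any distortion apply to the point x, -y, -z); pixel columns grow to the right and rows downward; lengths in m; the calibration is good to about 2 mm. A picture is of the moment at which its call begins: read the wrist's pose just before it. camera_params takes no time and is no camera call; for the wrist camera it gives the pose at the moment of the call.
- workorder.sign_off(): hands the job in, once; it reports no verdict.
The state is a dict: "time": time; "joints": joint angles; "dq": joint speeds; "tau": joint torques, N m; "tool_pos": TCP position; "tool_rot": TCP orientation; "ft_force": force on the tool from outside, world axes, zero at the start; "moment": the same for the moment, N m; "width": finger opening in m.
Only numpy, scipy, OpenCV 4.12 (cv2) and the standard library are available. Lean on these libraries where they do the work, as an engineer would, in place of code of your own. Each camera call takes 0.05 s, during which the arm holds its last target.

TASK

Pack the medicine case for the night: lift every inhaler tube and every blue pill box off the freely spinning turntable and lay them inside the case, low enough for the lid to shut. Only then shut the lid completely, and last swing the latch across it until it is fully home in its keeper. The ointment jar stays standing on the turntable, and the dish, glasses case and mug stay where they are.

Things in the scene. Friction and masses are not known exactly. Their poses are not given: they have to be found in the camera images.
- turntable: Low round turntable (lazy susan) of light wood, 260 mm across. Origin: centre of its fixed black foot, on the table. The top of the disc is 30 mm above the table, flat and without a rim; the disc (350 g) has no motor and spins freely about the vertical axis at the slightest sideways push, carrying all that lies on it.
- jar: Round ointment jar, amber glass with a white lid, 51 mm across, 42 mm high, 120 g, standing in the middle of the turntable. Origin: centre of its underside. It stays there.
- case: Open aluminium medicine case fixed to the table: 150 mm (its x) by 230 mm (its y), 50 mm high without the lid, walls and floor 5 mm. Origin: centre of its underside; its -x side is the front, which looks roughly towards the turntable, its +x side carries the lid hinge. Inside: x from -70 to 70, y from -110 to 110 mm, floor at 5 mm. In front of the front wall, at x -88 mm, stand a latch post (y +45 mm) and a keeper (y -45 mm, its top at 75 mm).
- lid (a joint): Lid angle in rad: 0 shut on the case, 1.9 fully open. A stiff hinge keeps the lid where it is left; about 2 N at its front edge moves it.
- lid_edge (a point): Middle of the lid's front edge, on its outer (upper) face. The lid is a flat 8 mm plate, 154 mm from hinge to front edge, 234 mm wide, with a 50 mm wide, 24 mm long tongue in the middle of the front edge, which comes down between latch post and keeper.
- lid_hinge (a point): Middle of the lid's hinge line, at x 77, z 50 mm in the case's frame; the hinge line runs along the case's y. The lid opens upward and away from the case's front; shut, its top is 58 mm above the table.
- latch (a joint): Latch angle in rad: 0 is fully home in its keeper, with the bar lying across the lid's tongue along the case's front; it grows, to at most 1.7, as the bar swings out level, away from the case (1.57: it points straight away from the front). Stays where it is left; about 0.5 N at the knob moves it.
- latch_pivot (a point): The latch's vertical hinge axis, at the underside of the bar, at x -88, y 45, z 63 mm in the case's frame. The steel bar is 10 mm wide, 8 mm thick (its top 71 mm above the table) and reaches 95 mm from the axis. Shut, it points along the case's -y.
- latch_knob (a point): Middle of the latch's round upright black knob, 14 mm across, standing on the bar 60 mm from the hinge axis, from 71 to 99 mm above the table.
- tube1: Short white inhaler tube lying on its side: 64 mm long (its x), round, 22 mm across, with a square grey twist cap of 22 mm, 20 mm long, at its +x end, which keeps it from rolling. Origin at its centre; about 30 g. May be absent.
- pod1: Blue plastic one-day pill organizer box with a closed snap lid: 34 (x) by 24 (y) by 22 mm (z). Origin at its centre; about 30 g. May be absent.
- tube2: Short white inhaler tube lying on its side: 64 mm long (its x), round, 22 mm across, with a square grey twist cap of 22 mm, 20 mm long, at its +x end, which keeps it from rolling. Origin at its centre; about 30 g. May be absent.
- pod2: Blue plastic one-day pill organizer box with a closed snap lid: 34 (x) by 24 (y) by 22 mm (z). Origin at its centre; about 30 g. May be absent.
- tube3: Short white inhaler tube lying on its side: 64 mm long (its x), round, 22 mm across, with a square grey twist cap of 22 mm, 20 mm long, at its +x end, which keeps it from rolling. Origin at its centre; about 30 g. May be absent.
- pod3: Blue plastic one-day pill organizer box with a closed snap lid: 34 (x) by 24 (y) by 22 mm (z). Origin at its centre; about 30 g. May be absent.
- dish: White ceramic dish, 90 mm across, 25 mm high, on the table; bystander. Origin: centre of its underside.
- glasses_case: Black glasses case, 60 by 160 by 40 mm; bystander. Origin: centre of its underside.
- mug: White ceramic mug, 80 mm across, 90 mm high; bystander. Origin: centre of its underside.
Things that resemble listed ones, but are neither listed nor needed, are in the scene too. What is shaped like the pod2 but grey is not meant.

How it is judged:
By the outcome, as a careful person would: the job done as asked, in the order asked, and still so for the second after the job is handed in, with the robot touching nothing.
Of tube1, pod1, tube2, pod2, tube3, pod3 only 4 to 6 are there at a start; the rules pass over those that are not, and their reading is None.
At some moment in a run one of tube1, pod1, tube2, pod2, tube3, pod3 may be knocked a few centimetres aside while the robot is not near it.
Once in a run the grip may slacken for a moment while it holds something.
It also fails if it takes over 210 s, if anything falls off the work surface, if the arm or the gripper's body presses on something with over 40 N, if the wrist force passes 120 N, or if a joint passes its speed limit or range.

## Working session

There is one attempt and no reset: what is moved stays moved. The work goes in short steps, Python scripts to look and compute and a tool call to move; the robot and the scene stay as the last step left them, time stands still between calls to the robot, and variables do not carry over. Pictures are saved under pics/ and viewed, and the job is handed in when it is done.

Besides the shell and the picture viewer there is one more tool, called after "Call:" as a command line: name --argument value ..., lists and objects as JSON in quotes. arm_command: Moves the arm, as the interface text tells. Its arguments: {"type":"object","properties":{"rot":{"type":"array"},"dp":{"type":"array"},"hand":{"type":"array"},"newtons":{"type":"number"}},"required":["rot","dp","hand"]}

```bash
ls; mkdir -p pics; python3 - <<'E'
from bench import robot, viewer, workorder
import cv2
print(robot.state()); print(robot.tcp_to_grasp)
for n in ["scene","side","wrist"]:
    p=viewer.camera_params(n);print(n,p)
    im,d=viewer.snapshot(n); cv2.imwrite(f"pics/a_{n}.png",im)
E
```

```text
pics
{'time': 0.0, 'joints': array([-1.20802746e+00,  2.41406242e-01,  3.71223467e-03,  1.33521028e+00,
        8.36194220e-06,  1.57079211e+00]), 'dq': array([ 0.00159667, -0.00129477, -0.00046306,  0.00114277, -0.00154667,
       -0.00319144]), 'tau': array([ 8.84389174e-04, -3.72318435e+01,  2.52407616e+01,  1.71011867e-02,
        1.83558959e-04,  2.87619528e-07]), 'tool_pos': array([ 0.17720653, -0.46685742,  0.23041176]), 'tool_rot': array([ 9.83593970e-01,  1.80393436e-01, -1.86014802e-04, -1.03744595e-03]), 'ft_force': array([ 0.41442409, -0.09614315, -0.37255783]), 'moment': array([-0.07136575,  0.03750319, -0.07493348]), 'width': 0.08555559376632363}
0.0187
scene {'fx': 445.9423414101841, 'fy': 445.9423414101841, 'cx': 320.6494550241365, 'cy': 200.74927255384705, 'eye': array([1.08576142, 0.7707493 , 1.17986984]), 'attitude': array([0.11473805, 0.30401738, 0.89348345, 0.30999344])}
side {'fx': 367.52980862485543, 'fy': 367.52980862485543, 'cx': 320.8748111207575, 'cy': 198.68647932886233, 'eye': array([0.20262149, 0.6033964 , 0.8160202 ]), 'attitude': array([-0.0937809 ,  0.32827321,  0.90227936, -0.26331312])}
wrist {'fx': 360.796221592959, 'fy': 360.796221592959, 'cx': 320.84846873200553, 'cy': 200.61931129520073, 'eye': array([ 0.24799184, -0.4389026 ,  0.37408845]), 'attitude': array([-0.12370569,  0.08583951, -0.56174057,  0.81349617])}
```

View pics/a_scene.png

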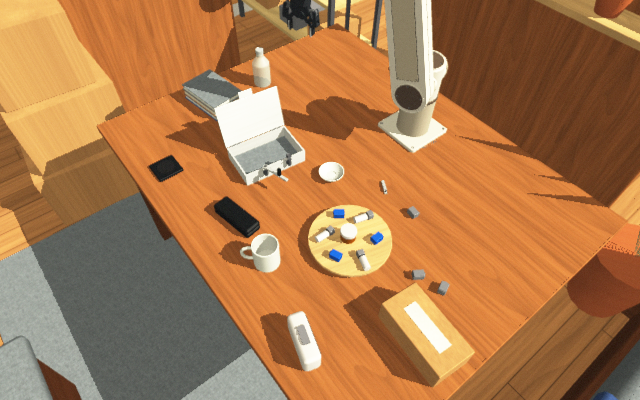

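View pics/a_side.png

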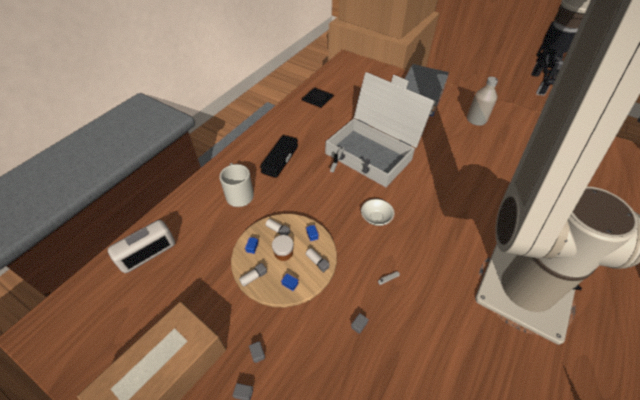

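View pics/a_wrist.png

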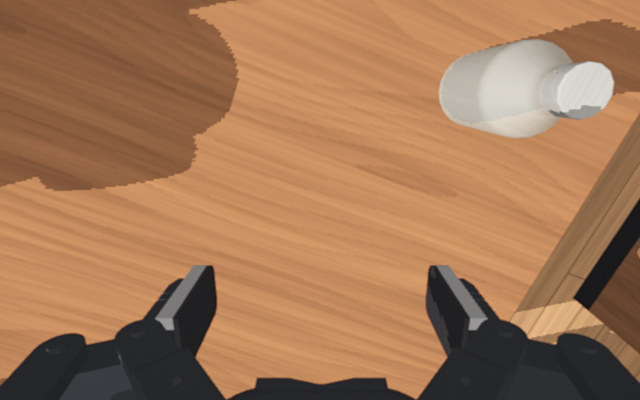

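All six objects are on the turntable: three tubes (scene view about (363,217), (325,235) and (363,260)) and three blue pods ((339,214), (377,238), (336,255)). The case is open at about (265,150).

```bash
cat > h.py <<'E'
import numpy as np, cv2
from scipy.spatial.transform import Rotation as R
from bench import robot, viewer, workorder
def cloud(n):
    p=viewer.camera_params(n); im,d=viewer.snapshot(n)
    v,u=np.mgrid[0:400,0:640]
    X=np.stack([(u-p['cx'])/p['fx']*d,-(v-p['cy'])/p['fy']*d,-d],-1)
    W=R.from_quat(p['attitude']).apply(X.reshape(-1,3)).reshape(400,640,3)+p['eye']
    W[d==0]=np.nan
    return im,W
def proj(n,P,p=None):
    p=p or viewer.camera_params(n)
    c=R.from_quat(p['attitude']).inv().apply(np.atleast_2d(P)-p['eye'])
    return np.c_[p['fx']*c[:,0]/-c[:,2]+p['cx'],-p['fy']*c[:,1]/-c[:,2]+p['cy']]
def topdown(im,W,x0,x1,y0,y1,zmin,zmax,s=1000):
    # image: rows=decreasing x, cols=decreasing y ; returns colour and height
    H=int((x1-x0)*s);Wd=int((y1-y0)*s)
    out=np.zeros((H,Wd,3),np.uint8);z=np.full((H,Wd),-1.)
    m=np.isfinite(W[...,2])&(W[...,2]>zmin)&(W[...,2]<zmax)
    P=W[m];C=im[m]
    o=np.argsort(P[:,2]);P=P[o];C=C[o]
    r=((x1-P[:,0])*s).astype(int);c=((y1-P[:,1])*s).astype(int)
    k=(r>=0)&(r<H)&(c>=0)&(c<Wd)
    out[r[k],c[k]]=C[k];z[r[k],c[k]]=P[k,2]
    return out,z
E
python3 - <<'E'
from h import *
for n in ["scene","side"]:
    im,W=cloud(n)
    hsv=cv2.cvtColor(im,cv2.COLOR_BGR2HSV)
    z=W[...,2]
    print(n)
    blue=((hsv[...,0]>105)&(hsv[...,0]<130)&(hsv[...,1]>150)).astype(np.uint8)
    N,L,S,C=cv2.connectedComponentsWithStats(blue)
    for i in range(1,N):
        if S[i,4]>15:
            P=W[L==i];P=P[P[:,2]>0.04];print('blue',C[i].round(),S[i,4],P.mean(0).round(4),P[:,2].max().round(3), len(P)) if len(P) else 0
    # disc
    wood=(np.abs(z-0.03)<0.004)
    P=W[wood]
    print('disc',np.median(P,0).round(4),(np.percentile(P,1,0)/2+np.percentile(P,99,0)/2).round(4))
    np.save(f'pics/W_{n}.npy',W);cv2.imwrite(f'pics/W_{n}.png',im)
    if n=='scene': t,_=topdown(im,W,0.15,0.65,-0.75,0.25,0.02,0.3,600)
    else: t,_=topdown(im,W,0.15,0.65,-0.75,0.25,0.02,0.3,600)
    cv2.imwrite(f'pics/td_{n}.png',t)
im=cv2.imread('pics/a_scene.png')
cv2.imwrite('pics/c1.png',cv2.resize(im[190:290,290:410],None,fx=6,fy=6,interpolation=cv2.INTER_CUBIC))
cv2.imwrite('pics/c2.png',cv2.resize(im[80:200,190:330],None,fx=5,fy=5,interpolation=cv2.INTER_CUBIC))
E
```

```text
scene
blue [338. 214.] 80 [0.5082 0.1675 0.0508] 0.057 68
blue [376. 238.] 92 [0.4774 0.3089 0.0508] 0.058 88
blue [335. 255.] 97 [0.614  0.2788 0.0516] 0.058 86
disc [0.5417 0.2399 0.0307] [ 0.2017 -0.4432  0.03  ]
side
blue [312. 232.] 105 [0.5029 0.1681 0.0532] 0.058 102
blue [251. 245.] 115 [0.6074 0.279  0.0526] 0.058 113
blue [289. 282.] 142 [0.4712 0.3094 0.0531] 0.059 140
disc [0.5211 0.25   0.0317] [ 0.9794 -0.4862  0.0301]
```

View pics/c1.png

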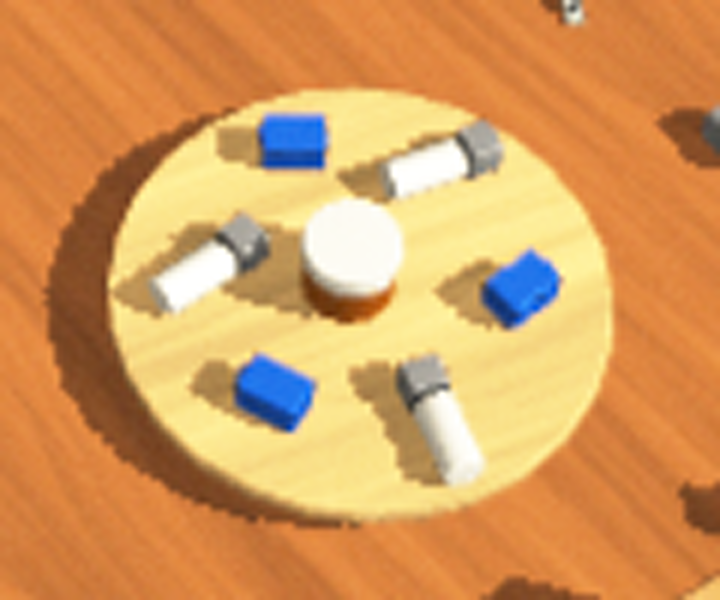

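View pics/c2.png

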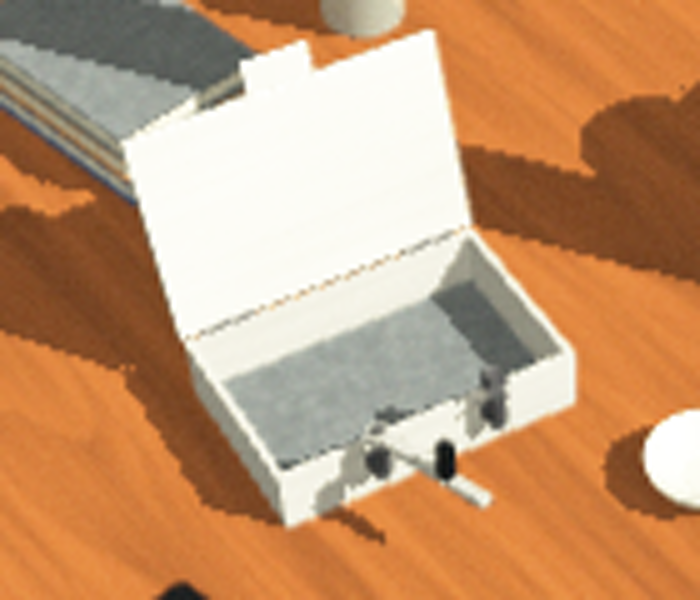

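View pics/td_scene.png

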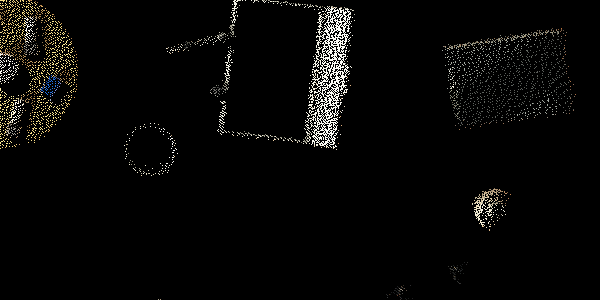

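```bash
python3 - <<'E'
import numpy as np,cv2
from scipy.optimize import least_squares
Ws=[np.load(f'pics/W_{n}.npy') for n in("scene","side")]
ims=[cv2.imread(f'pics/W_{n}.png') for n in("scene","side")]
for W,im in zip(Ws,ims):
    z=W[...,2]
    reg=(W[...,0]>.35)&(W[...,0]<.75)&(W[...,1]>-.4)&(W[...,1]<0.0)
    m=reg&(z>0.0)&(z<0.012)
    # floor of case: z~5mm greyish
    hsv=cv2.cvtColor(im,cv2.COLOR_BGR2HSV)
    rim=reg&(np.abs(z-0.0495)<0.003)&(hsv[...,1]<70)
    P=W[rim]; print(len(P),P[:,:2].min(0),P[:,:2].max(0))
    rect=cv2.minAreaRect(P[:,:2].astype(np.float32)*1000);print('rim rect',rect)
    k=reg&(np.abs(z-0.005)<0.004)&(hsv[...,1]<60)
    P=W[k];print('floor',len(P),cv2.minAreaRect(P[:,:2].astype(np.float32)*1000))
    lid=reg&(z>0.07)&(hsv[...,1]<70)&(W[...,1]<-.2)
    P=W[lid];c=P.mean(0);u,s,vt=np.linalg.svd(P-c,full_matrices=False);print('lid',len(P),c,vt.round(3),P.min(0),P.max(0))
    bar=reg&(z>0.06)&(W[...,1]>-.16)
    P=W[bar];print('front',len(P),P.min(0),P.max(0))
    kn=bar&(z>0.085);print('knob',W[kn].mean(0),kn.sum())
    b=bar&(np.abs(z-.071)<.004);P=W[b][:,:2];print('bar',P.mean(0), cv2.fitLine(P.astype(np.float32),cv2.DIST_HUBER,0,.01,.01).ravel(), P[np.argmin(P[:,1])],P[np.argmax(P[:,1])])
    # disc circle
    d=(np.abs(z-0.031)<0.004)&(W[...,0]>.38)&(W[...,0]<.7)&(W[...,1]>.08)&(W[...,1]<.4)
    P=W[d];print('disc',cv2.minEnclosingCircle(P[:,:2].astype(np.float32)*1000))
    j=(z>.066)&(z<.08)&(np.hypot(W[...,0]-.54,W[...,1]-.24)<.07)
    P=W[j];print('jar',len(P),P.mean(0))
E
```

```text
279 [ 0.41097153 -0.30358909] [ 0.74296784 -0.0085065 ]
rim rect ((574.7301025390625, -140.90589904785156), (306.45208740234375, 299.0338134765625), 82.50003051757812)
floor 1024 ((505.6427917480469, -170.13546752929688), (316.4869689941406, 290.8599853515625), 83.41529083251953)
lid 2425 [ 0.52407329 -0.30546595  0.14093068] [[ 0.993 -0.119  0.005]
 [-0.035 -0.259  0.965]
 [ 0.114  0.958  0.262]] [ 0.40156134 -0.34137192  0.07000963] [ 0.63963322 -0.2691634   0.22588894]
front 159 [ 0.49307058 -0.13014785  0.06028394] [ 0.59572472 -0.02724229  0.10176684]
knob [ 0.57430399 -0.0612014   0.09566396] 20
bar [ 0.56914829 -0.08286132] [ 0.2628512  -0.96483636  0.5776891  -0.07935981] [ 0.5862905  -0.13014785] [ 0.56982465 -0.02724229]
disc ((532.6718139648438, 249.05926513671875), 131.5500946044922)
jar 204 [0.53811019 0.24577479 0.07280046]
367 [ 0.4107753  -0.29081231] [ 0.74867985 -0.00109776]
rim rect ((588.97900390625, -180.79393005371094), (395.2177429199219, 234.8020782470703), 20.709707260131836)
floor 1266 ((526.1734008789062, -175.6932373046875), (265.45782470703125, 400.8063659667969), 10.48071002960205)
lid 3264 [ 0.5172362  -0.30300487  0.141726  ] [[-0.993  0.115 -0.   ]
 [-0.031 -0.265  0.964]
 [-0.111 -0.957 -0.267]] [ 0.40389307 -0.34072406  0.07012529] [ 0.64217194 -0.26548294  0.22445792]
front 181 [ 0.49299109 -0.12784527  0.06019665] [ 0.59781796 -0.02682638  0.10452654]
knob [ 0.57394073 -0.05945702  0.0959828 ] 35
bar [ 0.57275723 -0.07901274] [ 0.20841104 -0.97804135  0.5757315  -0.06829859] [ 0.59321974 -0.12784527] [ 0.56641108 -0.02689313]
disc ((533.1609497070312, 249.69337463378906), 130.74864196777344)
jar 327 [0.53615324 0.24758717 0.07368012]
```

```bash
cat >> h.py <<'E'
def Rphi(phi):
    c,s=np.cos(phi),np.sin(phi)
    return R.from_matrix(np.array([[-s,c,0],[c,s,0],[0,0,-1.]]))
def phi_now(st=None):
    st=st or robot.state(); y=R.from_quat(st['tool_rot']).as_matrix()[:,1]; return np.arctan2(y[1],y[0])
def go(pos,phi=None,base=None):
    """base: (pos, phi) chain; prints dp/rot units relative to current measured pose"""
    st=robot.state(); Rc=R.from_quat(st['tool_rot'])
    pn=phi_now(st)
    if phi is None: phi=pn
    # choose equivalent nearest with joint 6 in range
    best=None
    for k in (-1,0,1):
        f=phi+k*np.pi; d=(f-pn+np.pi)%(2*np.pi)-np.pi
    	# tool z down: world +yaw = tool -z rotation
        q=R.from_quat(st['tool_rot']).inv()*Rphi(f)
        rv=q.as_rotvec()
        if best is None or np.linalg.norm(rv)<np.linalg.norm(best): best=rv
    dp=Rc.inv().apply(np.array(pos)-st['tool_pos'])/0.05
    print('dp',dp.round(3),'rot',(np.degrees(best)/8).round(2),'j6',st['joints'][5].round(2),'j1',st['joints'][0].round(2),'dist rows',np.linalg.norm(dp)*50/62.5)
    return dp,best
E
sed -i 's/^    \t# tool/        # tool/' h.py
python3 - <<'E'
from h import *
p=viewer.camera_params('wrist');Rc=R.from_quat(p['attitude']).as_matrix();print(Rc.round(3))
st=robot.state();T=R.from_quat(st['tool_rot']).as_matrix()
print('cam in tool',T.T@(p['eye']-st['tool_pos']),(T.T@Rc).round(3))
print(np.degrees(phi_now()))
go([0.47,0.17,0.30])
E
```

```text
[[ 0.354  0.893  0.278]
 [-0.935  0.338  0.106]
 [ 0.    -0.298  0.955]]
cam in tool [ 0.07608495 -0.00136715 -0.14360065] [[-0.001  0.955  0.298]
 [ 1.     0.001 -0.001]
 [-0.001  0.298 -0.955]]
-69.21280075957938
dp [ 9.995 -9.838 -1.373] rot [-0.01  0.    0.  ] j6 1.57 j1 -1.21 dist rows 11.273328357691732
```

```bash
python3 - <<'E'
from h import *
go([0.30,-0.10,0.33],np.radians(-7))
go([0.44,-0.12,0.36],np.radians(-7))
E
```

```text
dp [ 4.9   -5.997 -1.977] rot [-0.01 -0.   -7.78] j6 1.57 j1 -1.21 dist rows 6.394016116225869
dp [ 7.375 -4.63  -2.578] rot [-0.01 -0.   -7.78] j6 1.57 j1 -1.21 dist rows 7.2655680844256745
```

Call:
arm_command --rot '[[0,0,-3],[0,0,-7.8],[0,0,-7.8],[0,0,-7.8],[0,0,-7.8],[0,0,-7.8],[0,0,-7.8],[0,0,-7.8],[0,0,-7.8],[0,0,-7.8],[0,0,-7.8],[0,0,-7.8]]' --dp '[[1,-1.5,-1],[3,-3.5,-2],[4.9,-6,-2],[4.9,-6,-2],[4.9,-6,-2],[4.9,-6,-2],[4.9,-6,-2],[7.4,-4.6,-2.6],[7.4,-4.6,-2.6],[7.4,-4.6,-2.6],[7.4,-4.6,-2.6],[7.4,-4.6,-2.6]]' --hand '[1,1,1,1,1,1,1,1,1,1,1,1]'

```text
time: 1.75
tool_pos: [0.4408, -0.121, 0.3611]
tool_rot: [0.748, 0.664, -0.0, -0.001]
ft_force: [-0.3, -0.4, -1.2]
width: 0.0854
```

```bash
python3 - <<'E'
from h import *
st=robot.state();print(st['time'],st['tool_pos'],np.degrees(phi_now(st)),st['joints'].round(2))
im,W=cloud('wrist');np.save('pics/W_w1.npy',W);cv2.imwrite('pics/w1.png',im)
E
```

```text
1.75 [ 0.44076955 -0.12095806  0.36106712] -6.821241325559828 [-0.27  0.14  0.21  1.65 -0.    1.42]
```

View pics/w1.png

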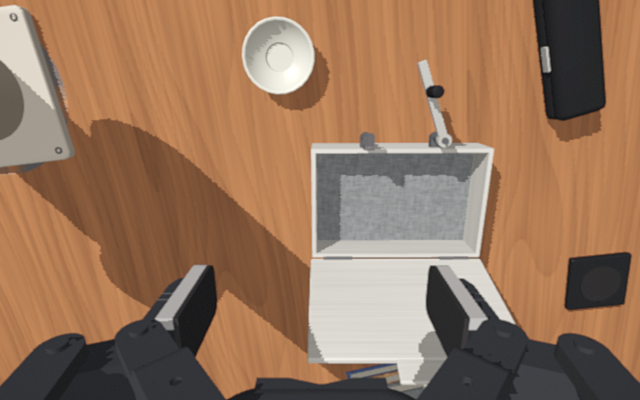

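The wrist view shows the case with its rim corners at about (312,146), (494,148), (313,257) and (482,257). The latch bar points out, with its knob at (434,91).

```bash
python3 - <<'E'
from h import *
from scipy.optimize import least_squares
im=cv2.imread('pics/w1.png');W=np.load('pics/W_w1.npy');z=W[...,2]
st=robot.state()
hsv=cv2.cvtColor(im,cv2.COLOR_BGR2HSV)
v,u=np.mgrid[0:400,0:640]
reg=(u>300)&(u<505)&(v>135)&(v<262)
rim=reg&(np.abs(z-.05)<.004)
P=W[rim];r=cv2.minAreaRect(P[:,:2].astype(np.float32)*1000);print(len(P),P[:,2].mean(),r)
fl=reg&(np.abs(z-.005)<.003)&(hsv[...,1]<60); Pf=W[fl];print('floor z',Pf[:,2].mean(),len(Pf))
# fit: rim points should lie in band between inner and outer rect
def res(p,Q):
    c,s=np.cos(p[2]),np.sin(p[2]);d=Q[:,:2]-p[:2];x=d@[c,s];y=d@[-s,c]
    # distance outside outer or inside inner
    o=np.maximum(np.abs(x)-.075,np.abs(y)-.115); i=np.minimum(.070-np.abs(x),.110-np.abs(y))
    return np.maximum(0,np.maximum(o,i))
best=least_squares(lambda p:np.r_[res(p,P)],[r[0][0]/1e3,r[0][1]/1e3,np.radians(-96.7)],loss='soft_l1',f_scale=.003)
print(best.x,np.degrees(best.x[2]),best.cost, np.percentile(res(best.x,P),[50,90,99]))
x,y,a=best.x;c,s=np.cos(a),np.sin(a)
def cw(X,Y,Z): return [x+c*X-s*Y,y+s*X+c*Y,Z]
pts=[cw(sx*.075,sy*.115,.05) for sx in(-1,1) for sy in(-1,1)]+[cw(sx*.07,sy*.11,.05) for sx in(-1,1) for sy in(-1,1)]+[cw(-.088,.045,.071),cw(-.088,-.045,.075)]+[cw(sx*.07,sy*.11,.005) for sx in(-1,1) for sy in(-1,1)]
for q in proj('wrist',pts): cv2.circle(im,tuple(int(round(t)) for t in q),2,(0,0,255),-1)
cv2.imwrite('pics/w1c.png',cv2.resize(im[40:280,280:520],None,fx=2.5,fy=2.5))
k=(u>405)&(u<460)&(v>50)&(v<150)&(z>.06)
print('bar pts',W[k&(z>.09)].mean(0)); Q=W[k&(np.abs(z-.071)<.003)][:,:2];print(cv2.fitLine(Q.astype(np.float32),cv2.DIST_L2,0,.01,.01).ravel(),Q.min(0),Q.max(0),len(Q)); print('pivot',cw(-.088,.045,.071))
E
```

```text
2856 0.05075534129104159 ((533.881591796875, -197.543701171875), (169.8356475830078, 231.79324340820312), 83.11524200439453)
floor z 0.006571922460913958 12497
[ 0.53275234 -0.20357779 -1.68698051] -96.65686321336047 0.0007918251350171559 [0.         0.00058888 0.00295868]
bar pts [ 0.57219339 -0.06252538  0.09889487]
[ 0.24137035 -0.97043306  0.5765554  -0.0779532 ] [ 0.56033485 -0.1284183 ] [ 0.59505404 -0.02835381] 715
pivot [np.float64(0.5876501833601802), np.float64(-0.1213876028009323), 0.071]
```

View pics/w1c.png

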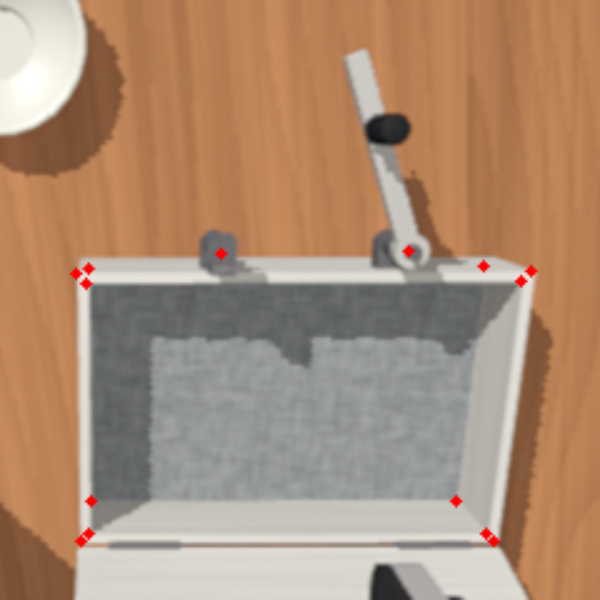

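```bash
python3 - <<'E'
from h import *
go([0.53,0.23,0.28])
E
```

```text
dp [7.182 0.942 1.626] rot [-0. -0. -0.] j6 1.42 j1 -0.27 dist rows 5.939432853211671
```

Call:
arm_command --rot '[[0,0,0],[0,0,0],[0,0,0],[0,0,0],[0,0,0],[0,0,0],[0,0,0],[0,0,0],[0,0,0],[0,0,0]]' --dp '[[7.2,0.9,1.6],[7.2,0.9,1.6],[7.2,0.9,1.6],[7.2,0.9,1.6],[7.2,0.9,1.6],[7.2,0.9,1.6],[7.2,0.9,1.6],[7.2,0.9,1.6],[7.2,0.9,1.6],[7.2,0.9,1.6]]' --hand '[1,1,1,1,1,1,1,1,1,1]'

```text
time: 3.05
tool_pos: [0.5293, 0.2296, 0.2824]
tool_rot: [0.749, 0.663, 0.001, 0.0]
ft_force: [-0.2, 1.0, 0.4]
width: 0.0854
```

```bash
cat >> h.py <<'E'
TC=np.array([.533,.249])
def find(name='wrist',out=None):
    st=robot.state();im,W=cloud(name);z=W[...,2]
    hsv=cv2.cvtColor(im,cv2.COLOR_BGR2HSV)
    v,u=np.mgrid[0:400,0:640]
    up=(z>.038)&(z<.066)&(np.hypot(W[...,0]-TC[0],W[...,1]-TC[1])<.15)
    up&=~((v>255)&((u<250)|(u>400)))  if name=='wrist' else True
    N,L,S,C=cv2.connectedComponentsWithStats(up.astype(np.uint8),connectivity=8)
    res=[]
    for i in range(1,N):
        if S[i,4]<60: continue
        m=L==i;P=W[m];top=P[P[:,2]>.045]
        b=(hsv[...,0][m]>105)&(hsv[...,0][m]<130)&(hsv[...,1][m]>150)
        o=(hsv[...,1][m]>90)
        kind='pod' if b.mean()>.4 else 'tube' if o.mean()<.5 else '?'
        T=top if len(top)>20 else P
        (cx,cy),(w,h),a=cv2.minAreaRect(T[:,:2].astype(np.float32)*1000)
        if w<h: w,h,a=h,w,a+90   # a = long-axis angle
        box=np.array([cx,cy])/1000
        # cap direction for tubes
        d=np.array([np.cos(np.radians(a)),np.sin(np.radians(a))]); capdir=0
        if kind=='tube':
            t=(T[:,:2]-box)@d; br=hsv[...,2][m][P[:,2]>.045] if len(top)>20 else hsv[...,2][m]
            capdir=np.sign(br[t<0].mean()-br[t>0].mean())
        print(kind,S[i,4],'px',C[i].round(),'c',box.round(4),'size',round(w,1),round(h,1),'long axis deg',round((a+90)%180-90,1),'capdir',capdir*d.round(2),'zmax',np.percentile(P[:,2],95).round(4))
        res.append((kind,box,a))
    if out: cv2.imwrite(out,im)
    return res
E
python3 - <<'E'
from h import *
st=robot.state();print(st['time'],st['tool_pos'])
find('wrist','pics/w2.png')
E
```

```text
3.05 [0.5292614  0.22961214 0.28242839]
tube 1571 px [336.  51.] c [0.5564 0.3373] size 64.0 21.9 long axis deg 70.8 capdir [-0.33 -0.94] zmax 0.0537
pod 912 px [256.  96.] c [0.4726 0.3061] size 36.4 24.5 long axis deg 1.0 capdir [0. 0.] zmax 0.0546
pod 907 px [395. 110.] c [0.6111 0.2748] size 36.5 24.6 long axis deg -68.9 capdir [-0.  0.] zmax 0.0547
tube 1224 px [250. 178.] c [0.4521 0.222 ] size 63.9 22.3 long axis deg -14.5 capdir [-0.97  0.25] zmax 0.0537
tube 1208 px [378. 185.] c [0.589  0.1974] size 63.9 22.4 long axis deg -1.0 capdir [-1.    0.02] zmax 0.0538
pod 733 px [307. 223.] c [0.506 0.164] size 36.4 24.4 long axis deg -37.8 capdir [-0.  0.] zmax 0.0545
```

View pics/w2.png

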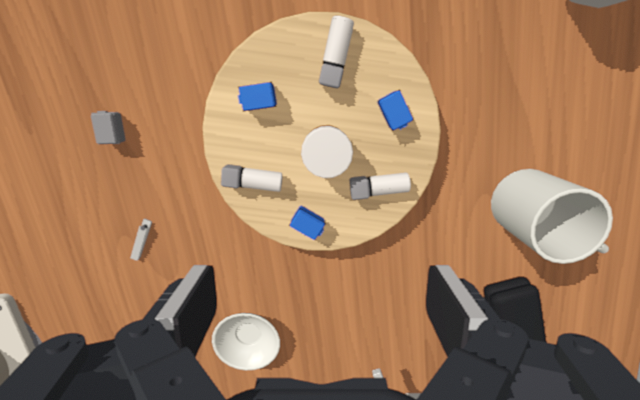

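```bash
python3 - <<'E'
from h import *
go([0.506,0.164,0.12],np.radians(52.2))
go([0.506,0.164,0.034],np.radians(52.2))
E
```

```text
dp [-1.364 -0.307  3.243] rot [ 0.01  0.   -7.39] j6 2.1 j1 0.41 dist rows 2.8254769103546766
dp [-1.365 -0.309  4.963] rot [ 0.01  0.   -7.39] j6 2.1 j1 0.41 dist rows 4.125504109237901
```

Call:
arm_command --rot '[[0,0,-7.4],[0,0,-7.4],[0,0,-7.4],[0,0,-7.4],[0,0,-7.4],[0,0,-7.4],[0,0,-7.4],[0,0,-7.4],[0,0,-7.4],[0,0,-7.4],[0,0,-7.4],[0,0,-7.4],[0,0,-7.4],[0,0,-7.4],[0,0,-7.4],[0,0,-7.4]]' --dp '[[-1.4,-0.3,3.2],[-1.37,-0.3,3.2],[-1.37,-0.31,3.2],[-1.37,-0.31,3.2],[-1.37,-0.31,3.2],[-1.37,-0.31,3.2],[-1.37,-0.31,3.2],[-1.37,-0.31,4.0],[-1.37,-0.31,4.6],[-1.37,-0.31,4.95],[-1.37,-0.31,4.95],[-1.37,-0.31,4.95],[-1.37,-0.31,4.95],[-1.37,-0.31,4.95],[-1.37,-0.31,4.95],[-1.37,-0.31,4.95]]' --hand '[0.1,0.1,0.1,0.1,0.1,0.1,0.1,0.1,0.1,0.1,0.1,-1,-1,-1,-1,-1]' --newtons 40

```text
time: 5.1
tool_pos: [0.5067, 0.1651, 0.0351]
tool_rot: [0.322, 0.947, 0.001, 0.001]
ft_force: [-0.6, -0.9, 6.4]
width: 0.0231
```

```bash
cat >> h.py <<'E'
CX,CY,CA=0.5328,-0.2036,-1.687
def cw(X,Y,Z):
    c,s=np.cos(CA),np.sin(CA); return [CX+c*X-s*Y,CY+s*X+c*Y,Z]
PJ=CA+np.pi/2
E
python3 - <<'E'
from h import *
st=robot.state();print(st['tool_pos'],np.degrees(phi_now(st)),st['width'])
im,W=cloud('wrist');cv2.imwrite('pics/w3.png',im)
go(st['tool_pos']+[0,0,.12])
p=cw(.03,-.065,.16);print(p);go(p,PJ)
p=cw(.03,-.065,.013);print(p);go(p,PJ)
E
```

```text
[0.50671801 0.16512821 0.03508348] 52.37961375510644 0.023130039829355444
dp [-0.004  0.006 -2.4  ] rot [ 0.02  0.01 -0.  ] j6 0.97 j1 0.32 dist rows 1.9198176978588635
[np.float64(0.46476009360181214), np.float64(-0.22586142711790577), 0.16]
dp [-4.113 -6.7   -2.506] rot [0.02 0.   7.38] j6 0.97 j1 0.32 dist rows 6.601090492056831
[np.float64(0.46476009360181214), np.float64(-0.22586142711790577), 0.013]
dp [-4.108 -6.707  0.434] rot [0.02 0.   7.38] j6 0.97 j1 0.32 dist rows 6.30122532457329
```

View pics/w3.png

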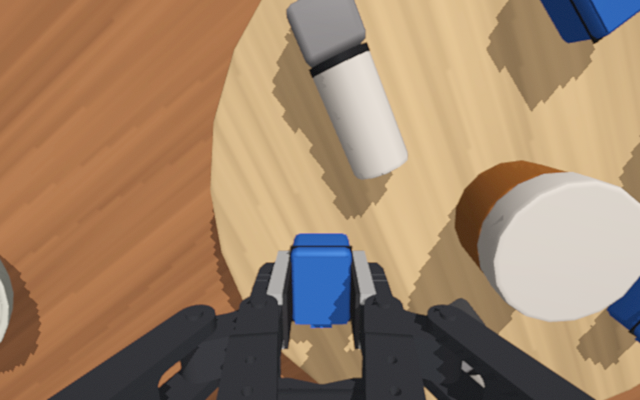

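The pod is gripped between the pads (about (320,280)), with width 23 mm. I'll lift it and carry it to the case.

Call:
arm_command --rot '[[0,0,0],[0,0,0],[0,0,2],[0,0,4],[0,0,6],[0,0,7.4],[0,0,7.4],[0,0,7.4],[0,0,7.4],[0,0,7.4],[0,0,7.4],[0,0,7.4],[0,0,7.4],[0,0,7.4]]' --dp '[[0,0,-1],[0,0,-2.2],[0,0,-2.5],[-0.8,-1.2,-2.5],[-1.5,-2.3,-2.5],[-2.2,-3.5,-2.5],[-2.9,-4.6,-2.5],[-3.5,-5.7,-2.5],[-4.1,-6.7,-2.5],[-4.1,-6.7,-2.5],[-4.1,-6.7,-2.5],[-4.1,-6.7,-2.5],[-4.1,-6.7,-2.5],[-4.1,-6.7,-2.5]]' --hand '[-1,-1,-1,-1,-1,-1,-1,-1,-1,-1,-1,-1,-1,-1]'

```text
time: 6.9
tool_pos: [0.4639, -0.2244, 0.1589]
tool_rot: [0.747, 0.665, 0.0, -0.0]
ft_force: [0.5, -0.2, -0.9]
width: 0.0231
```

```bash
python3 - <<'E'
from h import *
st=robot.state();print(st['tool_pos'],np.degrees(phi_now(st)),st['width'])
im,W=cloud('wrist');cv2.imwrite('pics/w4.png',im)
p=cw(.03,-.065,.013);print(p);go(p,PJ)
E
```

```text
[ 0.46389897 -0.2244106   0.15889398] -6.686182276846488 0.023103418019566186
[np.float64(0.46476009360181214), np.float64(-0.22586142711790577), 0.013]
dp [-0.022  0.021  2.918] rot [ 0.   -0.   -0.01] j6 1.24 j1 -0.45 dist rows 2.3345272647502733
```

View pics/w4.png

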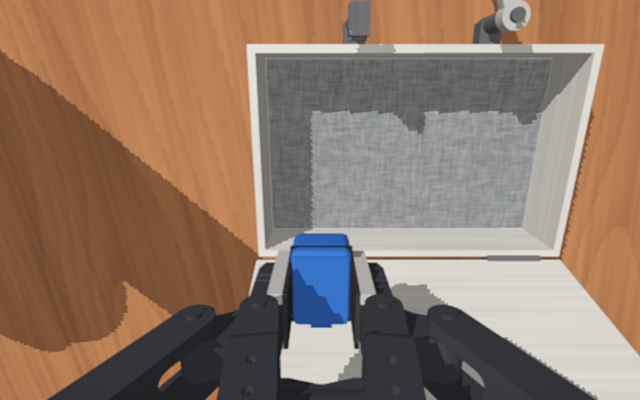

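Call:
arm_command --rot '[[0,0,0],[0,0,0],[0,0,0],[0,0,0],[0,0,0],[0,0,0],[0,0,0],[0,0,0],[0,0,0],[0,0,0],[0,0,0]]' --dp '[[0,0,1],[0,0,2],[0,0,2.6],[0,0,2.92],[0,0,2.92],[0,0,2.92],[0,0,2.92],[0,0,2.92],[0,0,2],[0,0,1],[0,0,-1]]' --hand '[-1,-1,-1,-1,-1,-0.1,-0.1,-0.1,-0.1,-0.1,-0.1]'

```text
time: 8.32
tool_pos: [0.4626, -0.2253, 0.1723]
tool_rot: [0.748, 0.664, -0.0, -0.001]
ft_force: [1.9, -1.5, -0.7]
width: 0.038
```

```bash
python3 - <<'E'
from h import *
st=robot.state();print(st['tool_pos'],np.degrees(phi_now(st)),st['width'])
im,W=cloud('wrist');cv2.imwrite('pics/w5.png',im)
go([.53,.23,.28],PJ)
E
```

```text
[ 0.46261531 -0.22525166  0.17226691] -6.819350171423309 0.03804620685767964
dp [ 9.225  0.186 -1.998] rot [ 0.09  0.03 -0.02] j6 1.24 j1 -0.45 dist rows 7.552716990598159
```

View pics/w5.png

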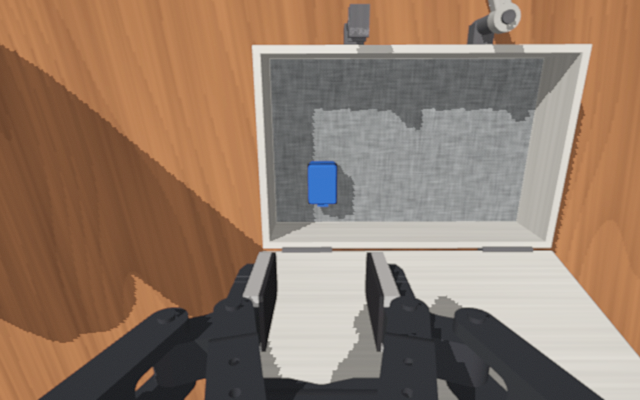

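The pod lies in the case at (322,184). I'll go back to the view pose.

Call:
arm_command --rot '[[0,0,0],[0,0,0],[0,0,0],[0,0,0],[0,0,0],[0,0,0],[0,0,0],[0,0,0],[0,0,0],[0,0,0],[0,0,0],[0,0,0]]' --dp '[[9.2,0.2,-1.3],[9.2,0.2,-1.3],[9.2,0.2,-1.3],[9.2,0.2,-1.3],[9.2,0.2,-1.3],[9.2,0.2,-1.3],[9.2,0.2,-1.3],[9.2,0.2,-1.3],[9.2,0.2,-1.3],[9.2,0.2,-1.3],[9.2,0.2,-1.3],[9.2,0.2,-1.3]]' --hand '[0.1,0.1,0.1,0.1,0.1,0.1,0.1,0.1,0.1,0.1,0.1,0.1]'

```text
time: 9.88
tool_pos: [0.5281, 0.2287, 0.2364]
tool_rot: [0.748, 0.663, -0.0, 0.0]
ft_force: [-0.5, 0.1, -0.1]
width: 0.0467
```

```bash
python3 - <<'E'
from h import *
st=robot.state();print(st['time'],st['tool_pos'],np.degrees(phi_now(st)),st['width'])
find('wrist','pics/w6.png')
E
```

```text
9.875 [0.52809334 0.22870498 0.23642417] -6.913051531063265 0.04674931604956494
tube 2075 px [339.  44.] c [0.5562 0.3373] size 64.0 21.9 long axis deg 70.7 capdir [-0.33 -0.94] zmax 0.0536
pod 1190 px [249.  96.] c [0.4724 0.306 ] size 36.6 24.6 long axis deg 1.2 capdir [0. 0.] zmax 0.0546
pod 1183 px [406. 111.] c [0.611  0.2752] size 36.4 24.8 long axis deg -68.8 capdir [-0.  0.] zmax 0.0546
tube 1569 px [242. 188.] c [0.4522 0.2221] size 63.9 22.2 long axis deg -13.9 capdir [-0.97  0.24] zmax 0.0535
tube 1541 px [387. 196.] c [0.5891 0.198 ] size 63.6 22.6 long axis deg 0.6 capdir [-1.   -0.01] zmax 0.0537
```

```bash
python3 - <<'E'
from h import *
go([0.591,0.198,0.12],np.radians(90))
go([0.591,0.198,0.036],np.radians(90))
E
```

```text
dp [-0.462  1.323  2.329] rot [ 0.   -0.   10.39] j6 2.1 j1 0.41 dist rows 2.174461608595126
dp [-0.462  1.323  4.009] rot [ 0.   -0.   10.39] j6 2.1 j1 0.41 dist rows 3.3975228144500687
```

```bash
python3 - <<'E'
s=open('h.py').read()
s=s.replace("        if best is None or","        j6=np.arctan2(pos[1],pos[0])+np.pi/2-(pn-rv[2])\n        if abs(j6)>2.9: continue\n        if best is None or")
open('h.py','w').write(s)
E
python3 - <<'E'
from h import *
go([0.591,0.198,0.12],np.radians(90))
go([0.591,0.198,0.036],np.radians(90))
E
```

```text
dp [-0.462  1.323  2.329] rot [  0.     0.   -12.11] j6 2.1 j1 0.41 dist rows 2.174461608595126
dp [-0.462  1.323  4.009] rot [  0.     0.   -12.11] j6 2.1 j1 0.41 dist rows 3.3975228144500687
```

Call:
arm_command --rot '[[0,0,-12.1],[0,0,-12.1],[0,0,-12.1],[0,0,-12.1],[0,0,-12.1],[0,0,-12.1],[0,0,-12.1],[0,0,-12.1],[0,0,-12.1],[0,0,-12.1],[0,0,-12.1],[0,0,-12.1],[0,0,-12.1],[0,0,-12.1],[0,0,-12.1],[0,0,-12.1],[0,0,-12.1],[0,0,-12.1],[0,0,-12.1]]' --dp '[[-0.46,1.32,2.3],[-0.46,1.32,2.3],[-0.46,1.32,2.3],[-0.46,1.32,2.3],[-0.46,1.32,2.3],[-0.46,1.32,2.3],[-0.46,1.32,2.3],[-0.46,1.32,2.3],[-0.46,1.32,2.3],[-0.46,1.32,2.3],[-0.46,1.32,3],[-0.46,1.32,3.7],[-0.46,1.32,4],[-0.46,1.32,4],[-0.46,1.32,4],[-0.46,1.32,4],[-0.46,1.32,4],[-0.46,1.32,4],[-0.46,1.32,4]]' --hand '[0.1,0.1,0.1,0.1,0.1,0.1,0.1,0.1,0.1,0.1,0.1,0.1,0.1,0.1,-1,-1,-1,-1,-1]'

```text
time: 12.3
tool_pos: [0.5923, 0.1998, 0.0382]
tool_rot: [0.0, 1.0, 0.001, 0.002]
ft_force: [-1.0, -1.1, 5.6]
width: 0.0199
```

```bash
python3 - <<'E'
from h import *
st=robot.state();print(st['tool_pos'],np.degrees(phi_now(st)),st['width'])
p=cw(-.033,-.065,.16);print(p);go(p,PJ)
E
```

```text
[0.59233804 0.19976371 0.03824823] 89.98147919131823 0.019860016665810453
[np.float64(0.4720644602446904), np.float64(-0.16328630244406747), 0.16]
dp [ 2.394 -7.259 -2.453] rot [-1.000e-02  3.000e-02 -1.042e+01] j6 0.33 j1 0.33 dist rows 6.421853401421201
```

```bash
python3 - <<'E'
from h import *
st=robot.state();print(st['ft_force'],st['width'])
im,W=cloud('wrist');cv2.imwrite('pics/w7.png',im)
E
```

```text
[-0.96511334 -1.12966878  5.61086092] 0.019860016665810453
```

View pics/w7.png

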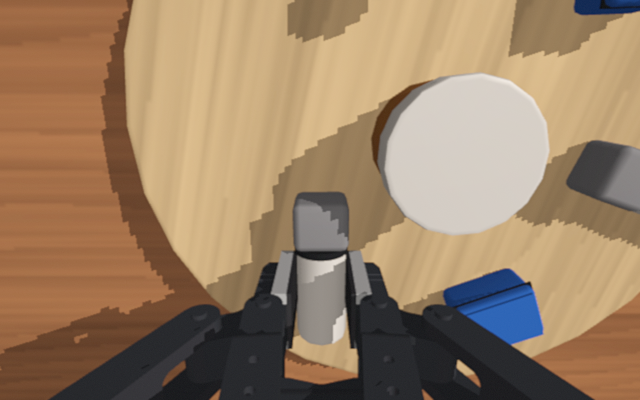

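Call:
arm_command --rot '[[0,0,0],[0,0,0],[0,0,0]]' --dp '[[0,0,-0.1],[0,0,-0.3],[0,0,-0.3]]' --hand '[-1,-1,-1]'

```text
time: 12.72
tool_pos: [0.5915, 0.1995, 0.0524]
tool_rot: [0.0, 1.0, 0.0, 0.001]
ft_force: [-0.0, 0.2, 0.3]
width: 0.021
```

```bash
python3 - <<'E'
from h import *
st=robot.state();print(st['tool_pos'],st['width'],st['ft_force'])
im,W=cloud('side');cv2.imwrite('pics/s1.png',cv2.resize(im[190:320,210:360],None,fx=5,fy=5,interpolation=cv2.INTER_CUBIC))
p=cw(-.033,-.065,.16);print(p);go(p,PJ)
E
```

```text
[0.5914786  0.19947492 0.05237362] 0.02098777899533822 [-0.01121768  0.15845984  0.27514764]
[np.float64(0.4720644602446904), np.float64(-0.16328630244406747), 0.16]
dp [ 2.378 -7.253 -2.168] rot [-0.000e+00  1.000e-02 -1.042e+01] j6 0.33 j1 0.33 dist rows 6.3477260390627945
```

View pics/s1.png

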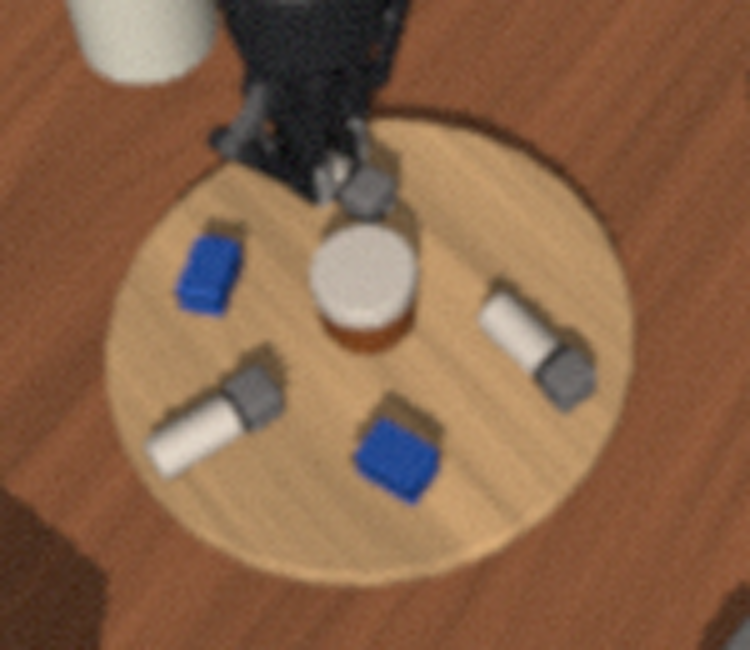

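Call:
arm_command --rot '[[0,0,0],[0,0,0],[0,0,-2],[0,0,-4],[0,0,-6],[0,0,-8],[0,0,-10.4],[0,0,-10.4],[0,0,-10.4],[0,0,-10.4],[0,0,-10.4],[0,0,-10.4],[0,0,-10.4],[0,0,-10.4],[0,0,-10.4],[0,0,-10.4]]' --dp '[[0,0,-1],[0,0,-2.1],[0.3,-0.8,-2.15],[0.6,-1.9,-2.15],[1,-3,-2.15],[1.4,-4.1,-2.15],[1.7,-5.2,-2.15],[2.05,-6.3,-2.15],[2.38,-7.25,-2.15],[2.38,-7.25,-2.15],[2.38,-7.25,-2.15],[2.38,-7.25,-2.15],[2.38,-7.25,-2.15],[2.38,-7.25,-2.15],[2.38,-7.25,-2.15],[2.38,-7.25,-2.15]]' --hand '[-1,-1,-1,-1,-1,-1,-1,-1,-1,-1,-1,-1,-1,-1,-1,-1]'

```text
time: 14.78
tool_pos: [0.4718, -0.163, 0.1588]
tool_rot: [-0.664, 0.748, 0.0, -0.0]
ft_force: [-0.3, 0.4, -0.5]
width: 0.0201
```

```bash
python3 - <<'E'
from h import *
st=robot.state();print(st['time'],st['tool_pos'],st['width'],np.degrees(phi_now()))
im,W=cloud('wrist');cv2.imwrite('pics/w8.png',im)
p=cw(-.033,-.065,.013);print(p);go(p,PJ)
E
```

```text
14.775 [ 0.47181922 -0.16302757  0.1587893 ] 0.020071476813220596 173.19651260392837
[np.float64(0.4720644602446904), np.float64(-0.16328630244406747), 0.013]
dp [ 0.003 -0.005  2.916] rot [-0.   -0.   -0.02] j6 -1.78 j1 -0.33 dist rows 2.3331146183785663
```

View pics/w8.png

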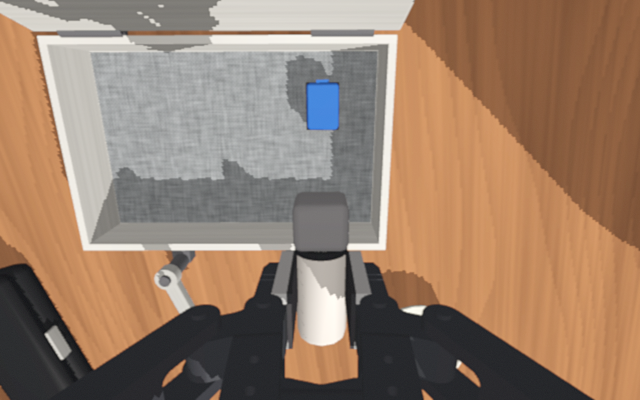

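Call:
arm_command --rot '[[0,0,0],[0,0,0],[0,0,0],[0,0,0],[0,0,0],[0,0,0],[0,0,0],[0,0,0],[0,0,0],[0,0,0],[0,0,0],[0,0,0]]' --dp '[[0,0,1],[0,0,2],[0,0,2.6],[0,0,2.92],[0,0,2.92],[0,0,2.92],[0,0,2.92],[0,0,2.92],[0,0,2],[0,0,1],[0,0,-0.6],[0,0,-0.6]]' --hand '[-1,-1,-1,-1,-1,-0.1,-0.1,-0.1,-0.1,-0.1,-0.1,-0.1]'

```text
time: 16.32
tool_pos: [0.4742, -0.1641, 0.1938]
tool_rot: [-0.664, 0.748, -0.004, 0.002]
ft_force: [0.5, -0.4, -0.6]
width: 0.0381
```

```bash
python3 - <<'E'
from h import *
st=robot.state();print(st['tool_pos'],np.degrees(phi_now(st)),st['width'])
im,W=cloud('wrist');cv2.imwrite('pics/w9.png',im)
go([.53,.20,.25],np.pi/2)
E
```

```text
[ 0.47415364 -0.16405534  0.19375779] 173.18756375799222 0.03809221760294178
dp [-7.362 -0.25  -1.125] rot [-0.06  0.04 10.4 ] j6 -1.78 j1 -0.33 dist rows 5.96099932080677
```

View pics/w9.png

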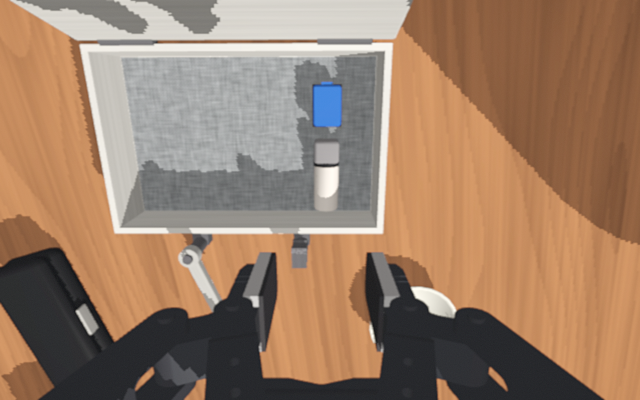

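```bash
python3 - <<'E'
from h import *
go([.50,.25,.25],np.radians(76))
E
```

```text
dp [-8.283  0.464 -1.134] rot [ -0.04  -0.06 -10.35] j6 -1.78 j1 -0.33 dist rows 6.698673558856956
```

Call:
arm_command --rot '[[0,0,12.1],[0,0,12.1],[0,0,12.1],[0,0,12.1],[0,0,12.1],[0,0,12.1],[0,0,12.1],[0,0,12.1],[0,0,12.1],[0,0,12.1],[0,0,12.1],[0,0,12.1],[0,0,12.1]]' --dp '[[-8.3,0.5,-1.1],[-8.3,0.5,-1.1],[-8.3,0.5,-1.1],[-8.3,0.5,-1.1],[-8.3,0.5,-1.1],[-8.3,0.5,-1.1],[-8.3,0.5,-1.1],[-8.3,0.5,-1.1],[-8.3,0.5,-1.1],[-8.3,0.5,-1.1],[-8.3,0.5,-1.1],[-8.3,0.5,-1.1],[-8.3,0.5,-1.1]]' --hand '[0.1,0.1,0.1,0.1,0.1,0.1,0.1,0.1,0.1,0.1,0.1,0.1,0.1]'

```text
time: 18.0
tool_pos: [0.4962, 0.2516, 0.2436]
tool_rot: [0.118, 0.993, -0.0, -0.0]
ft_force: [0.8, -0.3, 0.6]
width: 0.0468
```

```bash
python3 - <<'E'
from h import *
st=robot.state();print(st['time'],st['tool_pos'],np.degrees(phi_now(st)),st['width'])
find('wrist','pics/w10.png')
E
```

```text
18.0 [0.49616984 0.25158866 0.2436408 ] 76.43314419746315 0.04684152330623653
tube 1635 px [279. 131.] c [0.4516 0.2223] size 63.9 21.9 long axis deg -15.8 capdir [-0.96  0.27] zmax 0.0538
pod 1029 px [371. 135.] c [0.4733 0.3064] size 36.2 24.7 long axis deg 0.4 capdir [0. 0.] zmax 0.0544
? 262 px [323. 192.] c [0.5197 0.2488] size 45.4 16.0 long axis deg 76.7 capdir [0. 0.] zmax 0.0647
tube 1445 px [416. 209.] c [0.5567 0.3363] size 64.0 22.0 long axis deg 70.9 capdir [-0.33 -0.94] zmax 0.0537
pod 707 px [363. 270.] c [0.6107 0.273 ] size 36.0 23.6 long axis deg -70.1 capdir [-0.  0.] zmax 0.0545
```

View pics/w10.png

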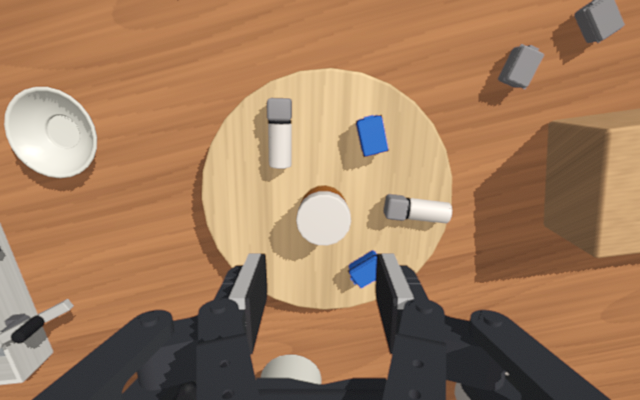

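```bash
python3 - <<'E'
from h import *
go([0.4535,.2217,.12],np.radians(74.5))
go([0.4535,.2217,.033],np.radians(74.5))
E
```

```text
dp [ 0.689 -0.782  2.475] rot [-0.   -0.    0.24] j6 0.71 j1 0.47 dist rows 2.1479784346252337
dp [ 0.689 -0.782  4.215] rot [-0.   -0.    0.24] j6 0.71 j1 0.47 dist rows 3.4731203461930265
```

Call:
arm_command --rot '[[0,0,0.2],[0,0,0.2],[0,0,0.2],[0,0,0.2],[0,0,0.2],[0,0,0.2],[0,0,0.2],[0,0,0.2],[0,0,0.2],[0,0,0.2],[0,0,0.2],[0,0,0.2],[0,0,0.2],[0,0,0.2],[0,0,0.2],[0,0,0.2]]' --dp '[[0.69,-0.78,1.5],[0.69,-0.78,2.5],[0.69,-0.78,2.5],[0.69,-0.78,2.5],[0.69,-0.78,2.5],[0.69,-0.78,3.2],[0.69,-0.78,3.9],[0.69,-0.78,4.22],[0.69,-0.78,4.22],[0.69,-0.78,4.22],[0.69,-0.78,4.22],[0.69,-0.78,4.22],[0.69,-0.78,4.22],[0.69,-0.78,4.22],[0.69,-0.78,4.22],[0.69,-0.78,4.22]]' --hand '[0.1,0.1,0.1,0.1,0.1,0.1,0.1,0.1,0.1,0.1,0.1,-1,-1,-1,-1,-1]'

```text
time: 20.05
tool_pos: [0.4539, 0.2222, 0.0336]
tool_rot: [0.132, 0.991, 0.0, 0.001]
ft_force: [-1.6, -1.1, 5.7]
width: 0.0203
```

```bash
python3 - <<'E'
from h import *
st=robot.state();print(st['tool_pos'],np.degrees(phi_now(st)),st['width'],st['ft_force'])
p=cw(-.033,-0.00,.16);print(p);go(p,PJ)
E
```

```text
[0.45392834 0.22223711 0.03363969] 74.78161227122885 0.020300017984708634 [-1.5549491  -1.10673494  5.71462544]
[np.float64(0.5366260968129363), np.float64(-0.17082255374227517), 0.16]
dp [-3.662 -7.149 -2.53 ] rot [1.000e-02 0.000e+00 1.018e+01] j6 0.72 j1 0.46 dist rows 6.737154270539637
```

Call:
arm_command --rot '[[0,0,0],[0,0,0],[0,0,0],[0,0,2],[0,0,4],[0,0,6],[0,0,8],[0,0,10.2],[0,0,10.2],[0,0,10.2],[0,0,10.2],[0,0,10.2],[0,0,10.2],[0,0,10.2],[0,0,10.2],[0,0,10.2]]' --dp '[[0,0,-0.5],[0,0,-1.5],[0,0,-2.5],[-0.5,-1,-2.53],[-1.1,-2.1,-2.53],[-1.6,-3.2,-2.53],[-2.2,-4.3,-2.53],[-2.7,-5.3,-2.53],[-3.2,-6.3,-2.53],[-3.66,-7.15,-2.53],[-3.66,-7.15,-2.53],[-3.66,-7.15,-2.53],[-3.66,-7.15,-2.53],[-3.66,-7.15,-2.53],[-3.66,-7.15,-2.53],[-3.66,-7.15,-2.53]]' --hand '[-1,-1,-1,-1,-1,-1,-1,-1,-1,-1,-1,-1,-1,-1,-1,-1]'

```text
time: 22.05
tool_pos: [0.5363, -0.1706, 0.1594]
tool_rot: [0.748, 0.664, 0.0, 0.0]
ft_force: [-0.2, 0.4, -0.2]
width: 0.0201
```

```bash
python3 - <<'E'
from h import *
st=robot.state();print(st['time'],st['tool_pos'],st['width'],np.degrees(phi_now()),st['joints'].round(2))
im,W=cloud('wrist');cv2.imwrite('pics/w11.png',im)
p=cw(-.033,-.0,.013);print(p);go(p,PJ)
E
```

```text
22.05 [ 0.53628764 -0.17060182  0.15943284] 0.020089562767484866 -6.760185644999283 [-0.31  0.4   0.04  1.21  0.    1.38]
[np.float64(0.5366260968129363), np.float64(-0.17082255374227517), 0.013]
dp [-2.000e-03  7.000e-03  2.928e+00] rot [ 0.    0.   -0.01] j6 1.38 j1 -0.31 dist rows 2.342621145602523
```

View pics/w11.png

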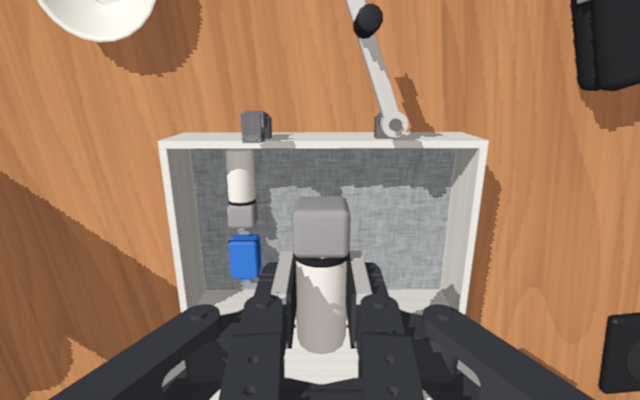

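Call:
arm_command --rot '[[0,0,0],[0,0,0],[0,0,0],[0,0,0],[0,0,0],[0,0,0],[0,0,0],[0,0,0],[0,0,0],[0,0,0],[0,0,0],[0,0,0]]' --dp '[[0,0,1],[0,0,2],[0,0,2.6],[0,0,2.93],[0,0,2.93],[0,0,2.93],[0,0,2.93],[0,0,2.93],[0,0,2],[0,0,1],[0,0,-0.6],[0,0,-0.6]]' --hand '[-1,-1,-1,-1,-1,-0.1,-0.1,-0.1,-0.1,-0.1,-0.1,-0.1]'

```text
time: 23.6
tool_pos: [0.5388, -0.1718, 0.1951]
tool_rot: [0.748, 0.664, 0.002, 0.004]
ft_force: [0.5, 0.1, -0.5]
width: 0.0381
```

```bash
python3 - <<'E'
from h import *
st=robot.state();print(st['tool_pos'],np.degrees(phi_now(st)),st['width'])
im,W=cloud('wrist');cv2.imwrite('pics/w12.png',im)
go([.55,.23,.25],np.radians(-20))
E
```

```text
[ 0.53877973 -0.17179893  0.19510719] -6.813056589778438 0.03805807534473075
dp [ 8.004 -0.723 -1.109] rot [0.07 0.01 1.65] j6 1.38 j1 -0.31 dist rows 6.490258253205215
```

View pics/w12.png

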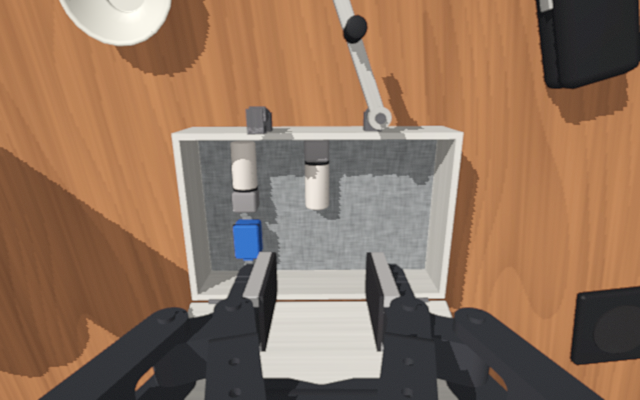

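Two tubes and one pod now lie in the case. Next is the tube at the far side of the disc.

Call:
arm_command --rot '[[0,0,1.6],[0,0,1.6],[0,0,1.6],[0,0,1.6],[0,0,1.6],[0,0,1.6],[0,0,1.6],[0,0,1.6],[0,0,1.6],[0,0,1.6],[0,0,1.6],[0,0,1.6]]' --dp '[[8,-0.7,-1.1],[8,-0.7,-1.1],[8,-0.7,-1.1],[8,-0.7,-1.1],[8,-0.7,-1.1],[8,-0.7,-1.1],[8,-0.7,-1.1],[8,-0.7,-1.1],[8,-0.7,-1.1],[8,-0.7,-1.1],[8,-0.7,-1.1],[8,-0.7,-1.1]]' --hand '[0.1,0.1,0.1,0.1,0.1,0.1,0.1,0.1,0.1,0.1,0.1,0.1]'

```text
time: 25.15
tool_pos: [0.5491, 0.2295, 0.2444]
tool_rot: [0.818, 0.576, 0.0, 0.0]
ft_force: [-0.4, -0.1, -0.8]
width: 0.0468
```

```bash
python3 - <<'E'
from h import *
st=robot.state();print(st['time'],st['tool_pos'],np.degrees(phi_now(st)),st['width'])
r=find('wrist','pics/w13.png')
t=[q for q in r if q[0]=='tube'][0]
c=t[1]+.002*np.array([.33,.94]);ph=np.radians((t[2]+180)%180-90);print(c,np.degrees(ph))
go([*c,.12],ph);go([*c,.033],ph)
E
```

```text
25.15 [0.54911012 0.22951916 0.24442479] -19.68938819452393 0.04684344568681362
tube 1838 px [295. 100.] c [0.547  0.2936] size 80.2 35.9 long axis deg 83.8 capdir [-0.11 -0.99] zmax 0.0538
pod 1099 px [369. 103.] c [0.6116 0.2739] size 36.4 24.7 long axis deg -70.0 capdir [-0.  0.] zmax 0.0546
pod 1097 px [217. 121.] c [0.4735 0.3071] size 36.8 24.6 long axis deg 0.4 capdir [0. 0.] zmax 0.0544
[0.54761758 0.29548678] -6.2371063232421875
dp [ 1.229 -0.471  2.489] rot [ 0.   -0.   -1.68] j6 2.31 j1 0.4 dist rows 2.252072048027536
dp [ 1.228 -0.471  4.229] rot [ 0.   -0.   -1.68] j6 2.31 j1 0.4 dist rows 3.5429158727085515
```

View pics/w13.png

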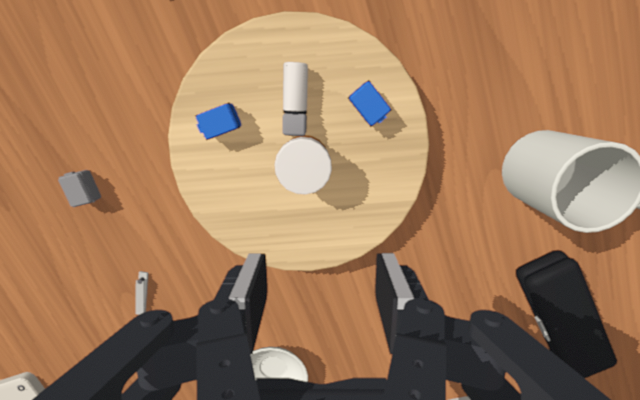

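The knock happened: this tube moved inward, with its cap now next to the jar at (294,122). I'll re-measure it without the jar pixels.

```bash
python3 - <<'E'
from h import *
im,W=cloud('wrist');z=W[...,2]
v,u=np.mgrid[0:400,0:640]
j=(z>.066)&(z<.08)&(u>260)&(u<345)&(v>120)&(v<205);print('jar',(W[j].min(0)+W[j].max(0))/2,j.sum())
m=(z>.044)&(z<.0565)&(u>275)&(u<320)&(v>50)&(v<137)&(W[...,1]>.2735)
P=W[m];(cx,cy),s,a=cv2.minAreaRect(P[:,:2].astype(np.float32)*1000);print(cx,cy,s,a,m.sum())
w=m&(v<108);P=W[w];print(cv2.fitLine(P[:,:2].astype(np.float32),cv2.DIST_L2,0,.01,.01).ravel(),P[:,:2].mean(0))
E
```

```text
jar [0.53630086 0.24471739 0.07088475] 2488
548.295166015625 300.8333435058594 (63.835227966308594, 21.615270614624023) 67.9629135131836 1620
[0.38405913 0.9233085  0.553343   0.31275058] [0.55334299 0.31275058]
```

```bash
python3 - <<'E'
from h import *
c=[.550,.3045];ph=np.radians(-22)
go([*c,.12],ph);go([*c,.033],ph)
E
```

```text
dp [ 1.411 -0.485  2.489] rot [ 0.   -0.    0.29] j6 2.31 j1 0.4 dist rows 2.3214689517745675
dp [ 1.411 -0.485  4.229] rot [ 0.   -0.    0.29] j6 2.31 j1 0.4 dist rows 3.58742403627134
```

Call:
arm_command --rot '[[0,0,0.3],[0,0,0.3],[0,0,0.3],[0,0,0.3],[0,0,0.3],[0,0,0.3],[0,0,0.3],[0,0,0.3],[0,0,0.3],[0,0,0.3],[0,0,0.3],[0,0,0.3],[0,0,0.3],[0,0,0.3],[0,0,0.3],[0,0,0.3]]' --dp '[[1.41,-0.48,1.5],[1.41,-0.48,2.5],[1.41,-0.48,2.5],[1.41,-0.48,2.5],[1.41,-0.48,2.5],[1.41,-0.48,3.2],[1.41,-0.48,3.9],[1.41,-0.48,4.23],[1.41,-0.48,4.23],[1.41,-0.48,4.23],[1.41,-0.48,4.23],[1.41,-0.48,4.23],[1.41,-0.48,4.23],[1.41,-0.48,4.23],[1.41,-0.48,4.23],[1.41,-0.48,4.23]]' --hand '[0.1,0.1,0.1,0.1,0.1,0.1,0.1,0.1,0.1,0.1,0.1,-1,-1,-1,-1,-1]'

```text
time: 27.25
tool_pos: [0.5505, 0.3051, 0.0337]
tool_rot: [0.829, 0.559, 0.001, 0.0]
ft_force: [-0.8, 0.0, 5.7]
width: 0.0203
```

```bash
python3 - <<'E'
from h import *
st=robot.state();print(st['tool_pos'],np.degrees(phi_now(st)),st['width'],st['ft_force'])
im,W=cloud('wrist');cv2.imwrite('pics/w14.png',im)
p=cw(-.033,0.065,.16);print(p);go(p,PJ)
E
```

```text
[0.55053902 0.30510758 0.03373804] -22.015472090356795 0.020304595662702807 [-0.78937134  0.00916822  5.69713837]
[np.float64(0.6011877333811821), np.float64(-0.17835880504048288), 0.16]
dp [-8.581  4.567 -2.531] rot [ 0.01 -0.01 -1.92] j6 2.46 j1 0.51 dist rows 8.035410977361026
```

View pics/w14.png

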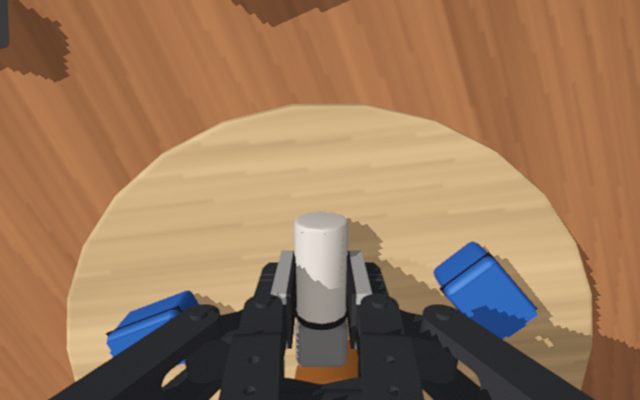

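Call:
arm_command --rot '[[0,0,0],[0,0,0],[0,0,0],[0,0,0],[0,0,0],[0,0,-1],[0,0,-1.9],[0,0,-1.9],[0,0,-1.9],[0,0,-1.9],[0,0,-1.9],[0,0,-1.9],[0,0,-1.9],[0,0,-1.9],[0,0,-1.9],[0,0,-1.9],[0,0,-1.9],[0,0,-1.9]]' --dp '[[0.08,0,-0.1],[0.12,0,-0.7],[0.12,0,-1.7],[0.1,0,-2.5],[-0.7,0.4,-2.53],[-1.7,0.9,-2.53],[-2.7,1.4,-2.53],[-3.7,2,-2.53],[-4.7,2.5,-2.53],[-5.7,3,-2.53],[-6.7,3.6,-2.53],[-7.7,4.1,-2.53],[-8.58,4.57,-2.53],[-8.58,4.57,-2.53],[-8.58,4.57,-2.53],[-8.58,4.57,-2.53],[-8.58,4.57,-2.53],[-8.58,4.57,-2.53]]' --hand '[-1,-1,-1,-1,-1,-1,-1,-1,-1,-1,-1,-1,-1,-1,-1,-1,-1,-1]'

```text
time: 29.55
tool_pos: [0.6012, -0.1776, 0.1595]
tool_rot: [0.747, 0.664, 0.0, 0.0]
ft_force: [1.2, -0.6, 0.1]
width: 0.0205
```

```bash
python3 - <<'E'
from h import *
st=robot.state();print(st['time'],st['tool_pos'],st['width'],np.degrees(phi_now()),st['joints'].round(2))
im,W=cloud('wrist');cv2.imwrite('pics/w15.png',im)
p=cw(-.033,.065,.013);print(p);go(p,PJ)
E
```

```text
29.55 [ 0.60118447 -0.17759236  0.15948523] 0.020472721446426895 -6.72890680878184 [-0.29  0.53  0.24  1.29  0.    1.4 ]
[np.float64(0.6011877333811821), np.float64(-0.17835880504048288), 0.013]
dp [-1.10e-02  1.00e-03  2.93e+00] rot [ 0.    0.   -0.01] j6 1.4 j1 -0.29 dist rows 2.3438295819118116
```

View pics/w15.png

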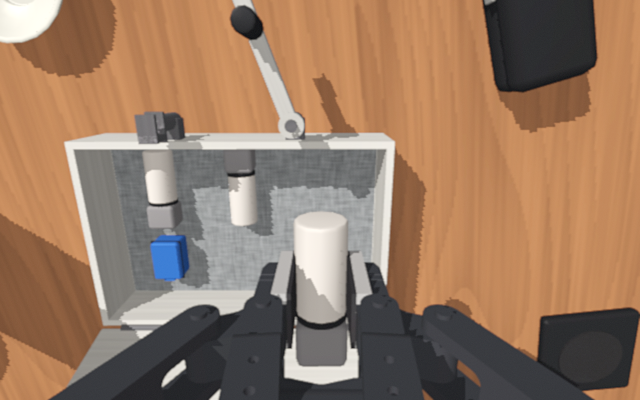

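Call:
arm_command --rot '[[0,0,0],[0,0,0],[0,0,0],[0,0,0],[0,0,0],[0,0,0],[0,0,0],[0,0,0],[0,0,0],[0,0,0],[0,0,0],[0,0,0]]' --dp '[[0,0,1],[0,0,2],[0,0,2.6],[0,0,2.93],[0,0,2.93],[0,0,2.93],[0,0,2.93],[0,0,2.93],[0,0,2],[0,0,1],[0,0,-0.6],[0,0,-0.6]]' --hand '[-1,-1,-1,-1,-1,-0.1,-0.1,-0.1,-0.1,-0.1,-0.1,-0.1]'

```text
time: 31.1
tool_pos: [0.6036, -0.1793, 0.1957]
tool_rot: [0.748, 0.664, 0.003, 0.004]
ft_force: [0.5, -0.1, -0.4]
width: 0.0382
```

```bash
python3 - <<'E'
from h import *
st=robot.state();print(st['tool_pos'],np.degrees(phi_now(st)),st['width'])
im,W=cloud('wrist');cv2.imwrite('pics/w16.png',im)
go([.55,.23,.25],np.radians(20))
E
```

```text
[ 0.60360586 -0.17932751  0.19573838] -6.814360814437444 0.0382123466458205
dp [ 8.001 -2.027 -1.11 ] rot [ 0.07  0.03 -3.35] j6 1.4 j1 -0.29 dist rows 6.6623016795509145
```

View pics/w16.png

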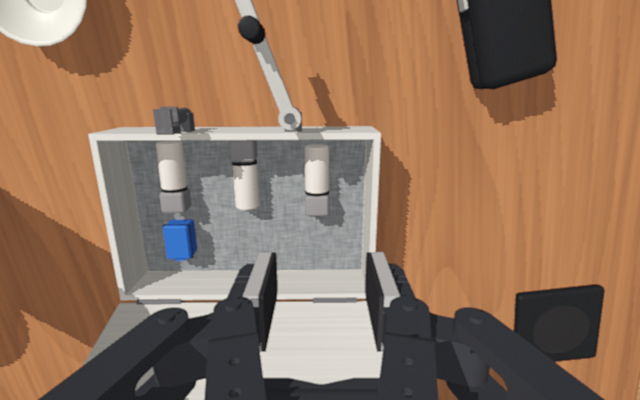

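Call:
arm_command --rot '[[0,0,-3.3],[0,0,-3.3],[0,0,-3.3],[0,0,-3.3],[0,0,-3.3],[0,0,-3.3],[0,0,-3.3],[0,0,-3.3],[0,0,-3.3],[0,0,-3.3],[0,0,-3.3],[0,0,-3.3]]' --dp '[[8,-2,-1.1],[8,-2,-1.1],[8,-2,-1.1],[8,-2,-1.1],[8,-2,-1.1],[8,-2,-1.1],[8,-2,-1.1],[8,-2,-1.1],[8,-2,-1.1],[8,-2,-1.1],[8,-2,-1.1],[8,-2,-1.1]]' --hand '[0.1,0.1,0.1,0.1,0.1,0.1,0.1,0.1,0.1,0.1,0.1,0.1]'

```text
time: 32.65
tool_pos: [0.5494, 0.2296, 0.2443]
tool_rot: [0.577, 0.817, -0.0, -0.0]
ft_force: [-0.6, 0.1, -1.1]
width: 0.0472
```

```bash
python3 - <<'E'
from h import *
st=robot.state();print(st['time'],st['tool_pos'],np.degrees(phi_now(st)),st['width'])
r=find('wrist','pics/w17.png')
t=[q for q in r if q[0]=='pod' and q[1][0]>.54][0]
c=t[1];ph=np.radians((t[2]+180)%180-90);print(c,np.degrees(ph))
go([*c,.12],ph);go([*c,.034],ph)
E
```

```text
32.65 [0.54942156 0.22960808 0.24432082] 19.50472223555952 0.04716305025828335
pod 1209 px [268.  64.] c [0.4724 0.3059] size 36.4 24.6 long axis deg 1.3 capdir [0. 0.] zmax 0.0545
pod 1062 px [398. 148.] c [0.6111 0.2749] size 36.4 24.7 long axis deg -68.9 capdir [-0.  0.] zmax 0.0546
[0.6110882  0.27489398] 21.08745002746582
dp [0.438 1.464 2.487] rot [ 0.  -0.  -0.2] j6 1.63 j1 0.4 dist rows 2.335316831054897
dp [0.438 1.464 4.207] rot [ 0.  -0.  -0.2] j6 1.63 j1 0.4 dist rows 3.5808883611142845
```

View pics/w17.png

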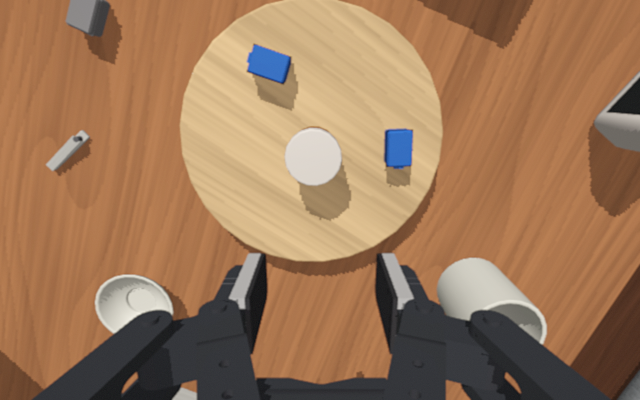

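Call:
arm_command --rot '[[0,0,-0.2],[0,0,-0.2],[0,0,-0.2],[0,0,-0.2],[0,0,-0.2],[0,0,-0.2],[0,0,-0.2],[0,0,-0.2],[0,0,-0.2],[0,0,-0.2],[0,0,-0.2],[0,0,-0.2],[0,0,-0.2],[0,0,-0.2],[0,0,-0.2],[0,0,-0.2]]' --dp '[[0.44,1.46,1.5],[0.44,1.46,2.5],[0.44,1.46,2.5],[0.44,1.46,2.5],[0.44,1.46,2.5],[0.44,1.46,3.2],[0.44,1.46,3.9],[0.44,1.46,4.2],[0.44,1.46,4.2],[0.44,1.46,4.2],[0.44,1.46,4.2],[0.44,1.46,4.2],[0.44,1.46,4.2],[0.44,1.46,4.2],[0.44,1.46,4.2],[0.44,1.46,4.2]]' --hand '[0.1,0.1,0.1,0.1,0.1,0.1,0.1,0.1,0.1,0.1,0.1,-1,-1,-1,-1,-1]'

```text
time: 34.7
tool_pos: [0.6112, 0.276, 0.0352]
tool_rot: [0.565, 0.825, 0.001, 0.0]
ft_force: [-0.4, 0.0, 5.6]
width: 0.0228
```

```bash
python3 - <<'E'
from h import *
st=robot.state();print(st['tool_pos'],np.degrees(phi_now(st)),st['width'],st['ft_force'])
p=cw(.03,0.0,.16);print(p);go(p,PJ)
E
```

```text
[0.61117119 0.27596628 0.03524942] 21.188696748375992 0.022823364118222226 [-0.42894698  0.03798941  5.60159785]
[np.float64(0.529321730170058), np.float64(-0.23339767841611347), 0.16]
dp [-8.907 -5.204 -2.504] rot [ 0.01 -0.    3.48] j6 1.63 j1 0.42 dist rows 8.492273048886013
```

Call:
arm_command --rot '[[0,0,0],[0,0,0],[0,0,0],[0,0,1],[0,0,2],[0,0,3.5],[0,0,3.5],[0,0,3.5],[0,0,3.5],[0,0,3.5],[0,0,3.5],[0,0,3.5],[0,0,3.5],[0,0,3.5],[0,0,3.5],[0,0,3.5],[0,0,3.5],[0,0,3.5]]' --dp '[[0,0,-0.5],[0,0,-1.6],[0,0,-2.5],[-0.8,-0.5,-2.5],[-1.7,-1,-2.5],[-2.6,-1.5,-2.5],[-3.6,-2.1,-2.5],[-4.6,-2.7,-2.5],[-5.6,-3.3,-2.5],[-6.6,-3.9,-2.5],[-7.6,-4.4,-2.5],[-8.4,-4.9,-2.5],[-8.91,-5.2,-2.5],[-8.91,-5.2,-2.5],[-8.91,-5.2,-2.5],[-8.91,-5.2,-2.5],[-8.91,-5.2,-2.5],[-8.91,-5.2,-2.5]]' --hand '[-1,-1,-1,-1,-1,-1,-1,-1,-1,-1,-1,-1,-1,-1,-1,-1,-1,-1]'

```text
time: 36.95
tool_pos: [0.5294, -0.233, 0.1594]
tool_rot: [0.747, 0.664, 0.0, 0.0]
ft_force: [1.3, -0.1, 0.2]
width: 0.0225
```

```bash
python3 - <<'E'
from h import *
st=robot.state();print(st['time'],st['tool_pos'],st['width'],np.degrees(phi_now()),st['joints'].round(2))
im,W=cloud('wrist');cv2.imwrite('pics/w18.png',im)
p=cw(.03,.0,.013);print(p);go(p,PJ)
E
```

```text
36.95 [ 0.52939891 -0.23296874  0.15935866] 0.02252957920945992 -6.743632067405679 [-0.41  0.43  0.09  1.23  0.    1.27]
[np.float64(0.529321730170058), np.float64(-0.23339767841611347), 0.013]
dp [-0.005 -0.     2.928] rot [ 0.    0.   -0.01] j6 1.27 j1 -0.41 dist rows 2.34224615256184
```

View pics/w18.png

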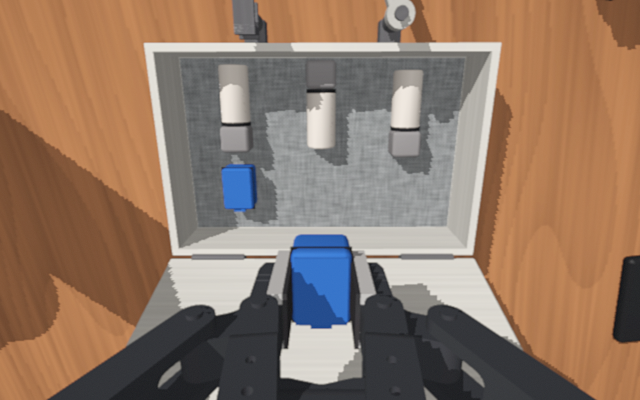

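Call:
arm_command --rot '[[0,0,0],[0,0,0],[0,0,0],[0,0,0],[0,0,0],[0,0,0],[0,0,0],[0,0,0],[0,0,0],[0,0,0],[0,0,0],[0,0,0]]' --dp '[[0,0,1],[0,0,2],[0,0,2.6],[0,0,2.93],[0,0,2.93],[0,0,2.93],[0,0,2.93],[0,0,2.93],[0,0,2],[0,0,1],[0,0,-0.6],[0,0,-0.6]]' --hand '[-1,-1,-1,-1,-1,-0.1,-0.1,-0.1,-0.1,-0.1,-0.1,-0.1]'

```text
time: 38.5
tool_pos: [0.5316, -0.2347, 0.1951]
tool_rot: [0.748, 0.664, 0.002, 0.004]
ft_force: [-0.5, -0.3, -0.9]
width: 0.0386
```

```bash
python3 - <<'E'
from h import *
st=robot.state();print(st['tool_pos'],np.degrees(phi_now(st)),st['width'])
im,W=cloud('wrist');cv2.imwrite('pics/w19.png',im)
go([.49,.23,.25],np.radians(90))
E
```

```text
[ 0.53157157 -0.23472739  0.19508413] -6.813522428027214 0.03860268933576408
dp [ 9.128 -1.921 -1.132] rot [  0.03   0.08 -12.1 ] j6 1.27 j1 -0.42 dist rows 7.51712555916836
```

View pics/w19.png

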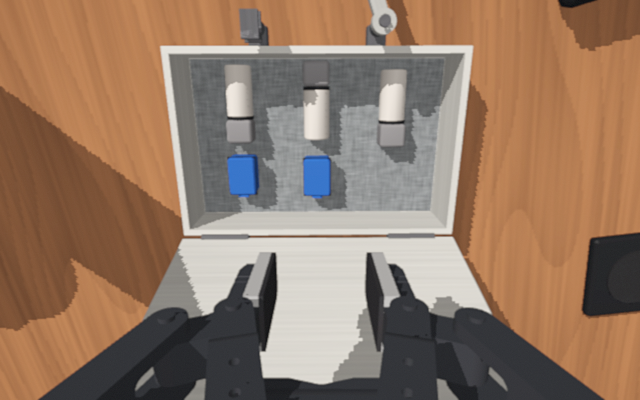

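Five items are in. The last pod is still on the disc.

Call:
arm_command --rot '[[0,0,-12.1],[0,0,-12.1],[0,0,-12.1],[0,0,-12.1],[0,0,-12.1],[0,0,-12.1],[0,0,-12.1],[0,0,-12.1],[0,0,-12.1],[0,0,-12.1],[0,0,-12.1],[0,0,-12.1],[0,0,-12.1]]' --dp '[[9.1,-1.9,-1.1],[9.1,-1.9,-1.1],[9.1,-1.9,-1.1],[9.1,-1.9,-1.1],[9.1,-1.9,-1.1],[9.1,-1.9,-1.1],[9.1,-1.9,-1.1],[9.1,-1.9,-1.1],[9.1,-1.9,-1.1],[9.1,-1.9,-1.1],[9.1,-1.9,-1.1],[9.1,-1.9,-1.1],[9.1,-1.9,-1.1]]' --hand '[0.1,0.1,0.1,0.1,0.1,0.1,0.1,0.1,0.1,0.1,0.1,0.1,0.1]'

```text
time: 40.17
tool_pos: [0.489, 0.2289, 0.2443]
tool_rot: [0.001, 1.0, 0.0, 0.0]
ft_force: [0.4, -0.0, -0.5]
width: 0.0472
```

```bash
python3 - <<'E'
from h import *
st=robot.state();print(st['time'],st['tool_pos'],np.degrees(phi_now(st)),st['width'])
r=find('wrist','pics/w20.png')
t=[q for q in r if q[0]=='pod'][0]
c=t[1];ph=np.radians((t[2]+180)%180-90);print(c,np.degrees(ph))
go([*c,.12],ph);go([*c,.034],ph)
E
```

```text
40.175 [0.48895673 0.22889155 0.24432325] 89.8889163785019 0.04718834600643148
pod 1029 px [400. 154.] c [0.4725 0.3052] size 36.2 24.6 long axis deg 1.2 capdir [0. 0.] zmax 0.0545
? 283 px [333. 199.] c [0.5186 0.2422] size 44.6 15.4 long axis deg -83.4 capdir [-0.  0.] zmax 0.0649
[0.47245099 0.30522586] -88.81506407260895
dp [0.332 1.524 2.487] rot [ 0.    0.   -0.16] j6 0.44 j1 0.44 dist rows 2.3485204405256894
dp [0.332 1.524 4.207] rot [ 0.    0.   -0.16] j6 0.44 j1 0.44 dist rows 3.589392261442297
```

Call:
arm_command --rot '[[0,0,-0.2],[0,0,-0.2],[0,0,-0.2],[0,0,-0.2],[0,0,-0.2],[0,0,-0.2],[0,0,-0.2],[0,0,-0.2],[0,0,-0.2],[0,0,-0.2],[0,0,-0.2],[0,0,-0.2],[0,0,-0.2],[0,0,-0.2],[0,0,-0.2],[0,0,-0.2]]' --dp '[[0.33,1.52,1.5],[0.33,1.52,2.5],[0.33,1.52,2.5],[0.33,1.52,2.5],[0.33,1.52,2.5],[0.33,1.52,3.2],[0.33,1.52,3.9],[0.33,1.52,4.2],[0.33,1.52,4.2],[0.33,1.52,4.2],[0.33,1.52,4.2],[0.33,1.52,4.2],[0.33,1.52,4.2],[0.33,1.52,4.2],[0.33,1.52,4.2],[0.33,1.52,4.2]]' --hand '[0.1,0.1,0.1,0.1,0.1,0.1,0.1,0.1,0.1,0.1,0.1,-1,-1,-1,-1,-1]'

```text
time: 42.22
tool_pos: [0.473, 0.3059, 0.0352]
tool_rot: [-0.014, 1.0, 0.001, 0.001]
ft_force: [-0.3, -0.4, 6.0]
width: 0.0232
```

```bash
python3 - <<'E'
from h import *
st=robot.state();print(st['tool_pos'],np.degrees(phi_now(st)),st['width'],st['ft_force'])
p=cw(.03,0.065,.16);print(p);go(p,PJ)
E
```

```text
[0.4729771  0.30588136 0.03519903] 91.58818052236633 0.02322845204997096 [-0.31373863 -0.41193163  6.00626248]
[np.float64(0.5938833667383039), np.float64(-0.24093392971432118), 0.16]
dp [ -2.118 -10.997  -2.504] rot [-0.000e+00  1.000e-02 -1.022e+01] j6 0.55 j1 0.57 dist rows 9.180160367396848
```

Call:
arm_command --rot '[[0,0,0],[0,0,0],[0,0,0],[0,0,1],[0,0,2],[0,0,3.2],[0,0,4.4],[0,0,5.6],[0,0,6.8],[0,0,8],[0,0,9.2],[0,0,10.4],[0,0,11.6],[0,0,12.28],[0,0,12.28],[0,0,12.28],[0,0,12.28],[0,0,12.28],[0,0,12.28],[0,0,12.28]]' --dp '[[0,0,-0.5],[0,0,-1.6],[0,0,-2.5],[-0.2,-1,-2.5],[-0.4,-2,-2.5],[-0.6,-3,-2.5],[-0.8,-4,-2.5],[-1,-5,-2.5],[-1.2,-6,-2.5],[-1.35,-7,-2.5],[-1.5,-8,-2.5],[-1.7,-9,-2.5],[-1.9,-10,-2.5],[-2.12,-11,-2.5],[-2.12,-11,-2.5],[-2.12,-11,-2.5],[-2.12,-11,-2.5],[-2.12,-11,-2.5],[-2.12,-11,-2.5],[-2.12,-11,-2.5]]' --hand '[-1,-1,-1,-1,-1,-1,-1,-1,-1,-1,-1,-1,-1,-1,-1,-1,-1,-1,-1,-1]'

```text
time: 44.72
tool_pos: [0.5936, -0.241, 0.1595]
tool_rot: [0.747, 0.665, 0.0, 0.0]
ft_force: [-0.6, 0.0, -0.5]
width: 0.0229
```

```bash
python3 - <<'E'
from h import *
st=robot.state();print(st['time'],st['tool_pos'],st['width'],np.degrees(phi_now()),st['joints'].round(2))
im,W=cloud('wrist');cv2.imwrite('pics/w21.png',im)
p=cw(.03,.065,.013);print(p);go(p,PJ)
E
```

```text
44.725 [ 0.59363349 -0.24103663  0.15954061] 0.02288764142250507 -6.61423386478153 [-0.39  0.56  0.29  1.31 -0.    1.3 ]
[np.float64(0.5938833667383039), np.float64(-0.24093392971432118), 0.013]
dp [0.006 0.005 2.93 ] rot [0. 0. 0.] j6 1.3 j1 -0.39 dist rows 2.343744240895349
```

View pics/w21.png

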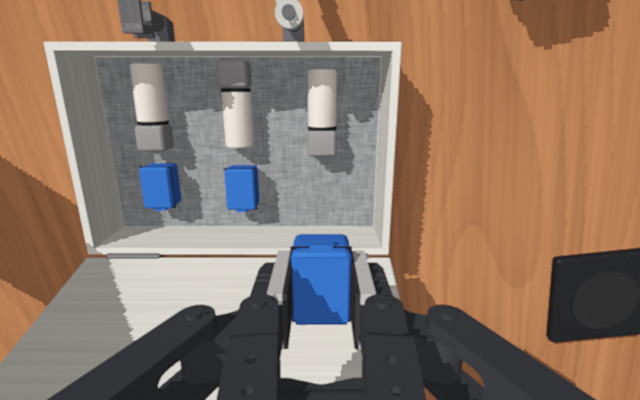

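Call:
arm_command --rot '[[0,0,0],[0,0,0],[0,0,0],[0,0,0],[0,0,0],[0,0,0],[0,0,0],[0,0,0],[0,0,0],[0,0,0],[0,0,0],[0,0,0]]' --dp '[[0,0,1],[0,0,2],[0,0,2.6],[0,0,2.93],[0,0,2.93],[0,0,2.93],[0,0,2.93],[0,0,2.93],[0,0,2],[0,0,1],[0,0,-1],[0,0,-1]]' --hand '[-1,-1,-1,-1,-1,-0.1,-0.1,-0.1,-0.1,-0.1,-0.1,-0.1]'

```text
time: 46.28
tool_pos: [0.5946, -0.2419, 0.2138]
tool_rot: [0.747, 0.665, 0.001, 0.003]
ft_force: [-0.1, -0.5, -0.1]
width: 0.0386
```

```bash
python3 - <<'E'
from h import *
st=robot.state();print(st['time'],st['tool_pos'],np.degrees(phi_now(st)),st['width'])
im,W=cloud('wrist');cv2.imwrite('pics/w22.png',im)
im,W=cloud('side');cv2.imwrite('pics/s2.png',im[40:340,200:600])
v,u=np.mgrid[0:400,0:640]
lid=(W[...,0]>.4)&(W[...,0]<.65)&(W[...,1]<-.25)&(W[...,1]>-.4)&(W[...,2]>.08)&(W[...,2]<.2)
P=W[lid];c=P.mean(0);print(len(P),c,np.linalg.svd(P-c,full_matrices=False)[2][2])
E
```

```text
46.275 [ 0.59463249 -0.24190633  0.21378887] -6.654082929771209 0.03857946470269033
2780 [ 0.51403343 -0.30249704  0.14113124] [0.1104498  0.95800307 0.26463364]
```

View pics/w22.png

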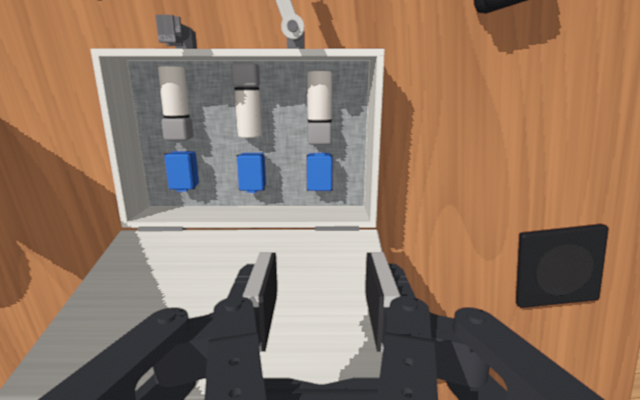

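View pics/s2.png

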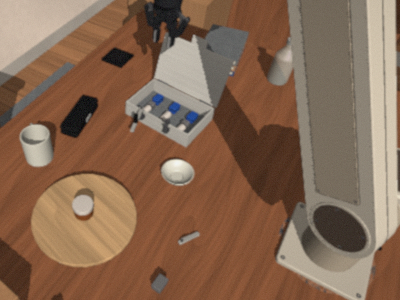

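All six are inside and only the jar is left on the turntable. Next I'll work out the lid push from behind.

```bash
python3 - <<'E'
from h import *
p=cw(.165,0,.30);print(p,np.hypot(p[0],p[1]));go(p,PJ)
p=cw(.165,0,.172);go(p,PJ)
E
```

```text
[np.float64(0.513669515935319), np.float64(-0.36748723128862415), 0.3] 0.6315878693906365
dp [-2.678 -1.334 -1.681] rot [0.08 0.02 0.  ] j6 1.3 j1 -0.39 dist rows 2.745259079218691
dp [-2.669 -1.363  0.879] rot [0.08 0.02 0.  ] j6 1.3 j1 -0.39 dist rows 2.498860249826655
```

Call:
arm_command --rot '[[0,0,0],[0,0,0],[0,0,0],[0,0,0],[0,0,0],[0,0,0],[0,0,0],[0,0,0],[0,0,0]]' --dp '[[0,0,-1],[0,0,-1.8],[0,0,-1.8],[-1,-0.5,-1.8],[-2,-1,-1.8],[-2.68,-1.34,-1.8],[-2.68,-1.34,-1.8],[-2.68,-1.34,-1.8],[-2.68,-1.34,-1.8]]' --hand '[-1,-1,-1,-1,-1,-1,-1,-1,-1]'

```text
time: 47.5
tool_pos: [0.5121, -0.3657, 0.2986]
tool_rot: [0.746, 0.666, 0.0, -0.001]
ft_force: [0.3, -0.4, 0.4]
width: 0.0
```

```bash
python3 - <<'E'
from h import *
st=robot.state();print(st['time'],st['tool_pos'],np.degrees(phi_now(st)),st['width'],st['joints'].round(2),st['ft_force'])
p=cw(.165,0,.172);go(p,PJ)
im,W=cloud('side');cv2.imwrite('pics/s3.png',im[0:300,200:600])
E
```

```text
47.5 [ 0.51205245 -0.36567373  0.29858982] -6.5567549714626185 2.7624800743138153e-05 [-0.62  0.51  0.57  1.63  0.    1.06] [ 0.33760319 -0.36714124  0.36856445]
dp [-0.034  0.038  2.532] rot [-0.01 -0.01  0.01] j6 1.06 j1 -0.62 dist rows 2.0258102270051
```

View pics/s3.png

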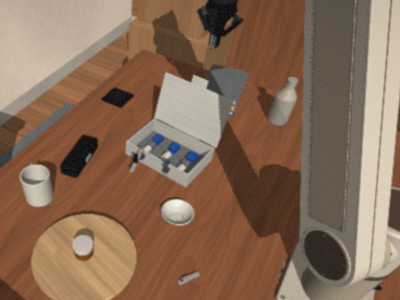

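Call:
arm_command --rot '[[0,0,0],[0,0,0],[0,0,0],[0,0,0],[0,0,0],[0,0,0],[0,0,0],[0,0,0],[0,0,0],[0,0,0]]' --dp '[[0,0,1],[0,0,2],[0,0,2.53],[0,0,2.53],[0.2,0,2.53],[0.4,0,2.53],[0.6,0,2.53],[0.8,0,2.53],[1,0,2.53],[1,0,2.53]]' --hand '[-1,-1,-1,-1,-1,-1,-1,-1,-1,-1]'

```text
time: 48.8
tool_pos: [0.5173, -0.3159, 0.1728]
tool_rot: [0.746, 0.665, 0.0, -0.0]
ft_force: [0.5, 0.1, 0.4]
width: 0.0
```

```bash
python3 - <<'E'
from h import *
st=robot.state();print(st['time'],st['tool_pos'],np.degrees(phi_now(st)),st['width'],st['ft_force'])
d=np.array(st['tool_pos'][:2])-[CX,CY];print('case x',d@[np.cos(CA),np.sin(CA)],'y',d@[-np.sin(CA),np.cos(CA)])
im,W=cloud('side');cv2.imwrite('pics/s4.png',im[0:300,200:600])
im,W=cloud('scene');cv2.imwrite('pics/c4.png',cv2.resize(im[60:210,170:330],None,fx=4,fy=4))
E
```

```text
48.8 [ 0.51727447 -0.31589372  0.17279545] -6.575924334804138 3.288862767120417e-05 [0.51998288 0.11639926 0.39229952]
case x 0.11333647114452564 y -0.0024012305610262882
```

View pics/c4.png

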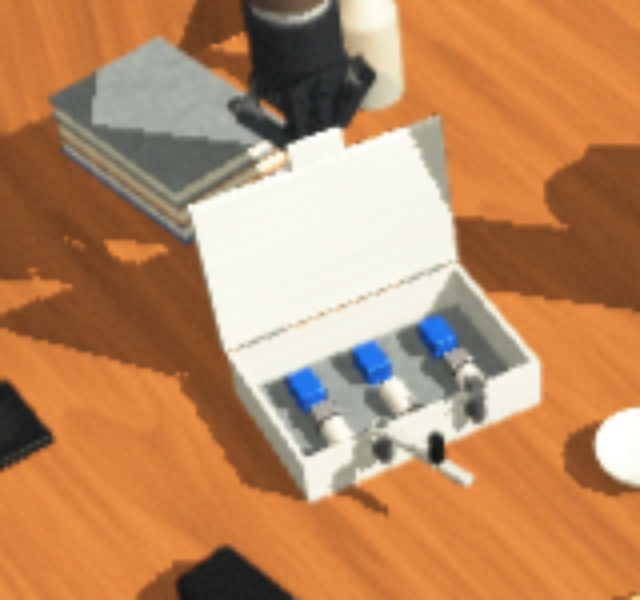

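Call:
arm_command --rot '[[0,0,0],[0,0,0],[0,0,0],[0,0,0],[0,0,0],[0,0,0],[0,0,0],[0,0,0],[0,0,0],[0,0,0],[0,0,0],[0,0,0]]' --dp '[[0.34,0,0.05],[0.66,0,0.05],[0.96,0,0.1],[1.27,0,0.18],[1.56,0,0.3],[1.84,0,0.46],[2.08,0,0.64],[2.3,0,0.88],[2.5,0,1.12],[2.66,0,1.4],[2.78,0,1.68],[2.78,0,1.68]]' --hand '[-1,-1,-1,-1,-1,-1,-1,-1,-1,-1,-1,-1]'

```text
time: 50.4
tool_pos: [0.5319, -0.1782, 0.0868]
tool_rot: [0.747, 0.665, -0.001, -0.002]
ft_force: [-1.1, 0.2, -0.6]
width: -0.0001
```

```bash
python3 - <<'E'
from h import *
st=robot.state();print(st['time'],st['tool_pos'],np.degrees(phi_now(st)),st['width'],st['ft_force'])
d=np.array(st['tool_pos'][:2])-[CX,CY];print('case x',d@[np.cos(CA),np.sin(CA)],'y',d@[-np.sin(CA),np.cos(CA)])
im,W=cloud('scene');cv2.imwrite('pics/c5.png',cv2.resize(im[60:210,170:330],None,fx=4,fy=4))
E
```

```text
50.4 [ 0.53189704 -0.1782355   0.08680874] -6.623057995108405 -8.951418782507905e-05 [-1.07412592  0.16758994 -0.64549357]
case x -0.025088748733889988 y -0.0038376858829087365
```

View pics/c5.png

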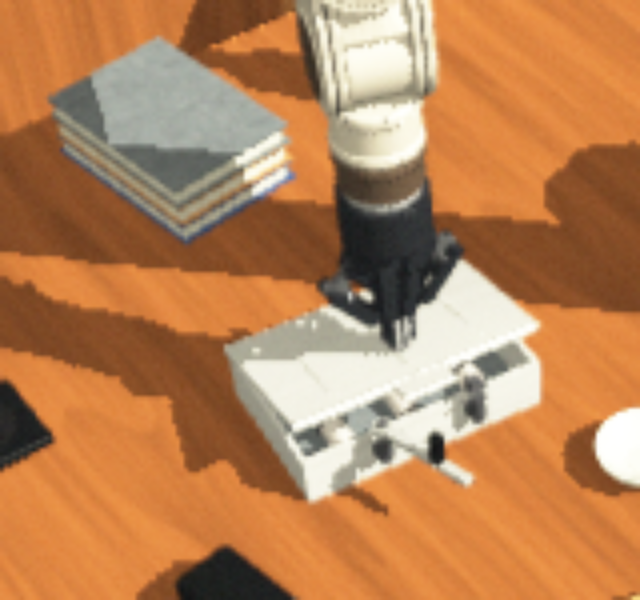

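Call:
arm_command --rot '[[0,0,0],[0,0,0],[0,0,0],[0,0,0],[0,0,0],[0,0,0]]' --dp '[[0.04,0,0.14],[0.08,0,0.28],[0.1,0,0.4],[0.12,0,0.5],[0.12,0,0.58],[0.12,0,0.58]]' --hand '[-1,-1,-1,-1,-1,-1]'

```text
time: 51.2
tool_pos: [0.5335, -0.1729, 0.0592]
tool_rot: [0.747, 0.665, -0.0, -0.001]
ft_force: [0.0, 0.3, 0.1]
width: -0.0
```

Call:
arm_command --rot '[[0,0,0],[0,0,0],[0,0,0]]' --dp '[[0,0,0.03],[0,0,0.05],[0,0,0.05]]' --hand '[-1,-1,-1]'

```text
time: 51.58
tool_pos: [0.5339, -0.173, 0.058]
tool_rot: [0.747, 0.665, 0.0, -0.0]
ft_force: [-2.6, 1.0, 5.2]
width: 0.0001
```

Call:
arm_command --rot '[[0,0,0],[0,0,0],[0,0,0]]' --dp '[[0,0,0.04],[0,0,0.06],[0,0,0.06]]' --hand '[-1,-1,-1]'

```text
time: 51.95
tool_pos: [0.534, -0.173, 0.0578]
tool_rot: [0.747, 0.665, 0.0, 0.001]
ft_force: [-7.7, 2.9, 20.5]
width: 0.0002
```

```bash
python3 - <<'E'
from h import *
st=robot.state();print(st['time'],st['tool_pos'],st['ft_force'])
go(cw(-.10,-.06,.25),PJ)
E
```

```text
51.95 [ 0.53398431 -0.17300564  0.05782507] [-7.73600117  2.94195495 20.53637296]
dp [ 1.389 -1.146 -3.846] rot [0.01 0.   0.  ] j6 1.37 j1 -0.31 dist rows 3.3970924549283192
```

Lid shut: the tip stopped at z = 58 mm with 20 N. Now the latch.

```bash
python3 - <<'E'
from h import *
go([.572,-.0625,.20],np.radians(14.9))
E
```

```text
dp [ 2.283  0.504 -2.843] rot [ 0.01  0.   -2.69] j6 1.37 j1 -0.31 dist rows 2.944626063651052
```

Call:
arm_command --rot '[[0,0,0],[0,0,0],[0,0,-1],[0,0,-2.7],[0,0,-2.7],[0,0,-2.7],[0,0,-2.7],[0,0,-2.7],[0,0,-2.7]]' --dp '[[0,0,-0.8],[0,0,-1.8],[0,0,-2.8],[1,0.2,-2.84],[2,0.5,-2.84],[2.28,0.5,-2.84],[2.28,0.5,-2.84],[2.28,0.5,-2.84],[2.28,0.5,-2.84]]' --hand '[-1,-1,-1,-0.2,-0.2,-0.2,-0.2,-0.2,-0.2]'

```text
time: 53.08
tool_pos: [0.5717, -0.0641, 0.1963]
tool_rot: [0.61, 0.792, -0.0, -0.0]
ft_force: [0.1, -1.2, 0.0]
width: 0.0341
```

```bash
python3 - <<'E'
from h import *
st=robot.state();print(st['time'],st['tool_pos'],np.degrees(phi_now(st)),st['width'])
im,W=cloud('wrist');cv2.imwrite('pics/w23.png',im)
for n in('side','scene'):
    im,W=cloud(n);z=W[...,2]
    k=(np.hypot(W[...,0]-.572,W[...,1]+.0625)<.03)&(z>.08)&(z<.104);print(n,k.sum(),W[k].mean(0))
    cv2.imwrite(f'pics/{n}6.png',cv2.resize(im[60:210,170:330] if n=='scene' else im[60:210,300:460],None,fx=4,fy=4))
    L=(W[...,0]>.42)&(W[...,0]<.64)&(W[...,1]<-.14)&(W[...,1]>-.27)&(z>.04)&(z<.08)
    P=W[L];print('lid z',np.median(P[:,2]),P[:,2].std())
E
```

```text
53.075 [ 0.57171692 -0.06412525  0.19626229] 14.827456551181145 0.03410430761334859
side 38 [ 0.57364098 -0.0593284   0.09492973]
lid z 0.06026810147112138 0.002233016849363015
scene 28 [ 0.57521491 -0.05992257  0.09278109]
lid z 0.059647723972163114 0.002897644003156491
```

View pics/w23.png

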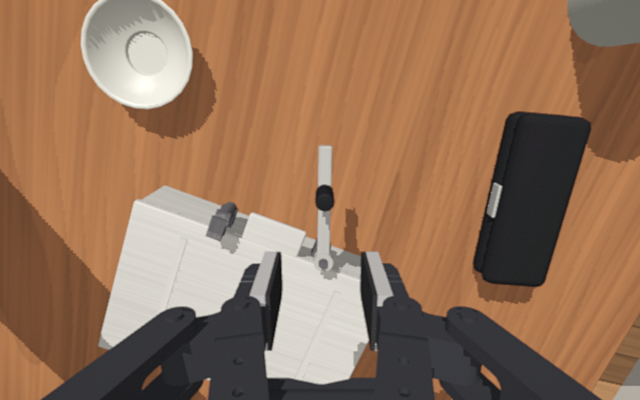

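View pics/scene6.png

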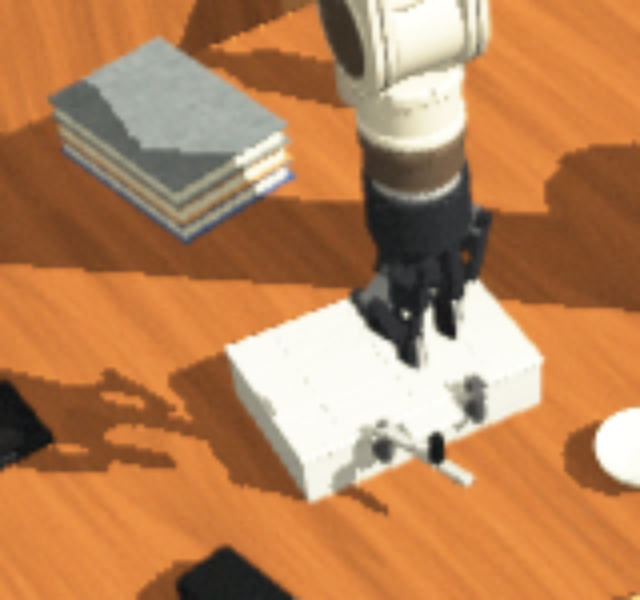

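```bash
python3 - <<'E'
from h import *
go([.5723,-.0632,.0775],np.radians(14.9))
E
```

```text
dp [0.008 0.01  2.377] rot [-0.    0.   -0.01] j6 1.2 j1 -0.11 dist rows 1.9016517035857847
```

Call:
arm_command --rot '[[0,0,0],[0,0,0],[0,0,0],[0,0,0],[0,0,0],[0,0,0],[0,0,0],[0,0,0],[0,0,0],[0,0,0]]' --dp '[[0,0,1],[0,0,1.7],[0,0,2.2],[0,0,2.37],[0,0,2.37],[0,0,2.37],[0,0,2.37],[0,0,2.37],[0,0,2.37],[0,0,2.37]]' --hand '[-0.2,-0.2,-0.2,-0.2,-0.2,-1,-1,-1,-1,-1]' --newtons 20

```text
time: 54.48
tool_pos: [0.5732, -0.0629, 0.0792]
tool_rot: [0.609, 0.793, 0.001, 0.001]
ft_force: [0.5, -0.9, 5.2]
width: 0.0129
```

```bash
python3 - <<'E'
from h import *
st=robot.state();print(st['time'],st['tool_pos'],np.degrees(phi_now(st)),st['width'],st['ft_force'])
im,W=cloud('wrist');cv2.imwrite('pics/w24.png',im)
# arc waypoints
pv=np.array(cw(-.088,.045,0)[:2]);T=R.from_quat(st['tool_rot']);k=st['tool_pos'][:2]-pv
a0=np.degrees(np.arctan2(k[1],k[0]));r=np.hypot(*k);print('r',r,'ang',a0,'latch',173.34-a0)
for a in np.r_[np.linspace(a0,173.34,9)[1:],175.5,177]:
    p=pv+.06*np.array([np.cos(np.radians(a)),np.sin(np.radians(a))])
    d=T.inv().apply(np.r_[p-st['tool_pos'][:2],0])/.05
    print(round(a,1),d.round(2),'rotz',round(-(a-a0)/8,2))
E
```

```text
54.475 [ 0.5732291  -0.06293758  0.07917851] 14.949290162925431 0.012863138263905755 [ 0.50500305 -0.90732887  5.24909831]
r 0.060237179105457575 ang 103.89969221610232 latch 69.44030778389768
112.6 [-0.02 -0.18 -0.  ] rotz -1.09
121.3 [-0.05 -0.36 -0.  ] rotz -2.17
129.9 [-0.12 -0.53 -0.  ] rotz -3.26
138.6 [-0.21 -0.69 -0.  ] rotz -4.34
147.3 [-0.32 -0.83 -0.  ] rotz -5.43
156.0 [-0.45 -0.96 -0.  ] rotz -6.51
164.7 [-0.6  -1.06 -0.  ] rotz -7.6
173.3 [-0.76 -1.14 -0.  ] rotz -8.68
175.5 [-0.8  -1.15 -0.  ] rotz -8.95
177.0 [-0.83 -1.16 -0.  ] rotz -9.14
```

View pics/w24.png

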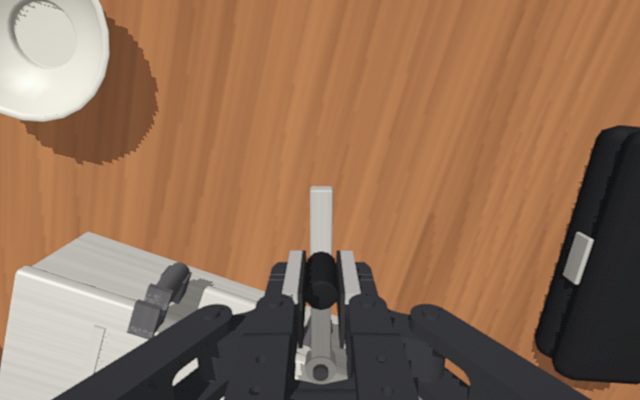

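Call:
arm_command --rot '[[0,0,-1.1],[0,0,-2.2],[0,0,-3.3],[0,0,-4.3],[0,0,-5.4],[0,0,-6.5],[0,0,-7.6],[0,0,-8.7],[0,0,-8.7],[0,0,-8.7]]' --dp '[[-0.02,-0.18,0],[-0.05,-0.36,0],[-0.12,-0.53,0],[-0.21,-0.69,0],[-0.32,-0.83,0],[-0.45,-0.96,0],[-0.6,-1.06,0],[-0.76,-1.14,0],[-0.76,-1.14,0],[-0.76,-1.14,0]]' --hand '[-1,-1,-1,-1,-1,-1,-1,-1,-1,-1]'

```text
time: 55.78
tool_pos: [0.5281, -0.1149, 0.0792]
tool_rot: [0.048, 0.999, -0.001, 0.002]
ft_force: [0.0, -1.2, 6.4]
width: 0.0127
```

```bash
python3 - <<'E'
from h import *
st=robot.state();print(st['time'],st['tool_pos'],np.degrees(phi_now(st)),st['width'],st['ft_force'])
im,W=cloud('wrist');cv2.imwrite('pics/w25.png',im)
pv=np.array(cw(-.088,.045,0)[:2]);k=st['tool_pos'][:2]-pv
a0=np.degrees(np.arctan2(k[1],k[0]));r=np.hypot(*k);print('r',r,'ang',a0,'latch',173.34-a0)
E
```

```text
55.775 [ 0.52808693 -0.11491731  0.07917442] 84.50351021210003 0.012661825658774018 [ 2.01050555e-03 -1.23687044e+00  6.36714152e+00]
r 0.05996514093700419 ang 173.78330231184617 latch -0.44330231184616764
```

View pics/w25.png

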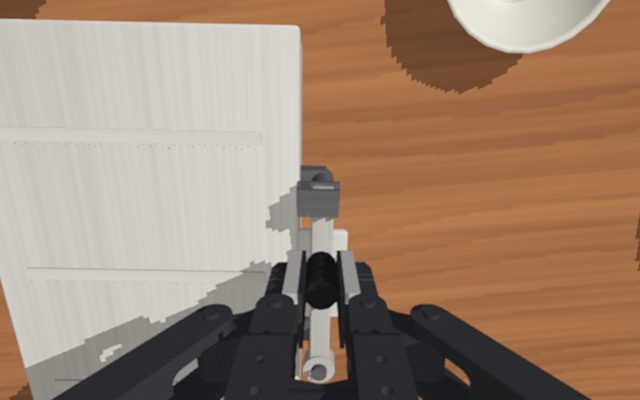

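The bar is in the keeper slot at (318,195). I'll press on gently to find the stop.

Call:
arm_command --rot '[[0,0,0],[0,0,0],[0,0,0]]' --dp '[[0,-0.02,0],[0,-0.04,0],[0,-0.04,0]]' --hand '[-1,-1,-1]'

```text
time: 56.2
tool_pos: [0.5281, -0.1151, 0.0791]
tool_rot: [0.047, 0.999, 0.001, 0.002]
ft_force: [0.4, 3.2, 6.2]
width: 0.0131
```

Call:
arm_command --rot '[[0,0,0],[0,0,0],[0,0,0]]' --dp '[[0,-0.03,0],[0,-0.05,0],[0,-0.05,0]]' --hand '[-1,-1,-1]'

```text
time: 56.58
tool_pos: [0.528, -0.1153, 0.0791]
tool_rot: [0.046, 0.999, 0.004, 0.002]
ft_force: [1.8, 10.2, 6.9]
width: 0.0128
```

Firm stop at 10 N. I'll release and retreat upward.

Call:
arm_command --rot '[[0,0,0],[0,0,0],[0,0,0],[0,0,0],[0,0,0],[0,0,0],[0,0,0],[0,0,0],[0,0,0],[0,0,0],[0,0,0],[0,0,0]]' --dp '[[0,0,0],[0,0.05,0],[0,0.05,0],[0,0.05,-0.5],[0,0.05,-1.2],[0,0.05,-2.2],[0,0.05,-3.2],[-1,0,-3.6],[-2,0,-4],[-2,0,-4],[-2,0,-4],[-2,0,-4]]' --hand '[-0.4,-0.4,-0.4,-0.4,-0.4,-0.4,-0.4,-0.4,-0.4,-0.4,-0.4,-0.4]'

```text
time: 58.08
tool_pos: [0.6244, -0.1281, 0.2775]
tool_rot: [0.048, 0.999, 0.0, -0.001]
ft_force: [-0.4, -0.5, -0.3]
width: 0.0256
```

```bash
python3 - <<'E'
from h import *
st=robot.state();print(st['time'],st['tool_pos'],np.degrees(phi_now(st)),st['width'],st['ft_force'])
im,W=cloud('wrist');cv2.imwrite('pics/w26.png',im);z=W[...,2]
pv=np.array(cw(-.088,.045,0)[:2]);hk=np.array(cw(-.088,-.015,0)[:2])
k=(np.hypot(W[...,0]-hk[0],W[...,1]-hk[1])<.02)&(z>.09)&(z<.105);m=W[k].mean(0)[:2] if k.sum() else None;print('knob',k.sum(),m,'expected home',hk)
b=(z>.067)&(z<.076);d=W[...,:2]-pv;rr=np.hypot(d[...,0],d[...,1]);b&=(rr<.1)&(rr>.015)&(np.abs((np.degrees(np.arctan2(d[...,1],d[...,0]))-173.3))<20)
P=W[b][:,:2];l=cv2.fitLine(P.astype(np.float32),cv2.DIST_HUBER,0,.01,.01).ravel();print('bar',len(P),np.degrees(np.arctan2(l[1],l[0]))%180,'home 173.3')
L=(W[...,0]>.42)&(W[...,0]<.64)&(W[...,1]<-.14)&(W[...,1]>-.27)&(z>.04)&(z<.08);print('lid z',np.median(W[L][:,2]),W[L][:,2].std())
im,W=cloud('scene');cv2.imwrite('pics/c7.png',im)
im,W=cloud('side');cv2.imwrite('pics/s7.png',im)
E
```

```text
58.075 [ 0.62439739 -0.12813423  0.27748036] 84.52475768836997 0.025631993828997435 [-0.4239731  -0.52249418 -0.3112443 ]
knob 231 [ 0.52894001 -0.11449672] expected home [ 0.52810409 -0.11445434]
bar 796 175.62527 home 173.3
lid z 0.05910627778798716 0.0008725440848882535
```

View pics/w26.png

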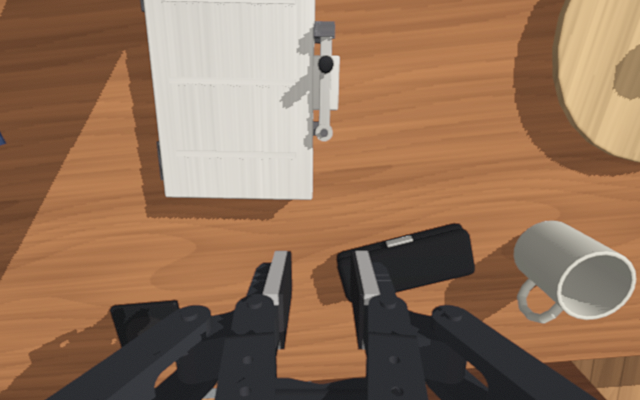

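View pics/c7.png

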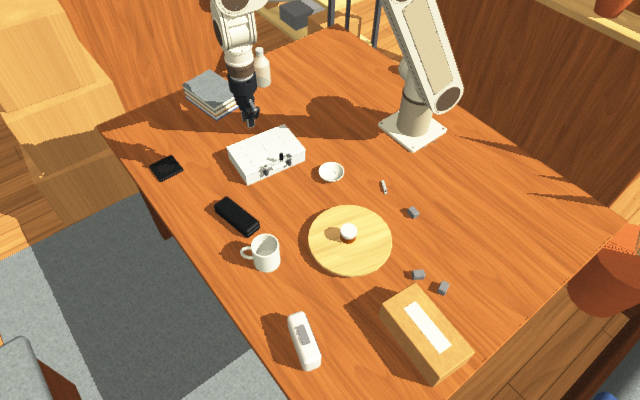

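View pics/s7.png

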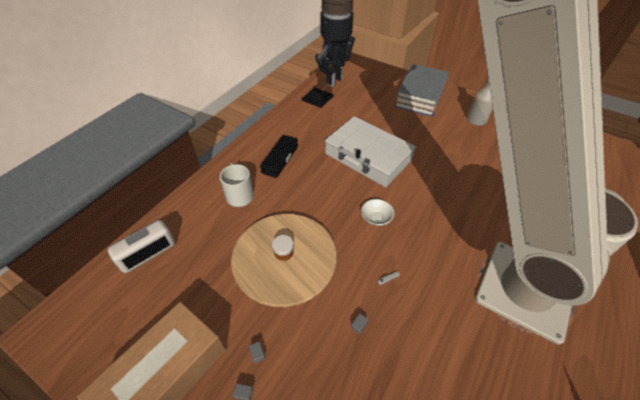

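The final views show the lid flat, the knob at (326,64) with the bar through the keeper at (323,32), and the jar standing on the empty turntable. The dish, glasses case and mug look unmoved.

```bash
python3 -c "
from bench import workorder
print(workorder.sign_off())"
```

```text
the job is handed in; nothing more can be done
None
```

The medicine case is packed, shut and latched, and the job was handed in at about 58 s. All three inhaler tubes and all three blue pill boxes went flat on the case floor first. Then I shut the lid and swung the latch home. One tube got knocked towards the jar partway through; I measured it again before picking it up.

**Last checks**
- **Lid:** I pressed it to a firm stop with the fingertip at 57.8 mm; the lid's shut height is 58 mm. The camera depth reads it flat at 59 mm.
- **Latch:** it met a hard stop at 10 N, and afterwards the knob sat 0.8 mm from its computed home position. One check disagreed: a line fitted to the bar read 175.6° against an expected 173.3°. I put that down to stray points from the keeper and the lid's tongue, and did not re-measure.
- **Surroundings:** the jar stands alone on the turntable. The dish, glasses case and mug look unmoved in the camera views; I judged that by eye and did not measure it.
- **Grip slackening:** it never showed. The finger opening stayed steady on every carry.

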